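# Make up a two-layer dissecting kit and a bottle caddy

## Robot

A 6-joint arm with a two-finger parallel gripper is mounted at the origin on a cart in front of the work surface, level with it; the furniture and walls round the work are solid. World frame = base frame: x ahead of the robot, y to its left, z up, the work surface at z = 0. Lengths are in m, angles in rad, forces in N, time in s.
With the tool pointing down it reaches from about 0.325 to 0.85 m from the base axis. Payload 15.5 kg.
Tool frame: the origin (TCP) lies midway between the tips of the shut fingers; the grasp point (between the pads) lies behind it (hold_point_z is the z of the grasp point in the tool frame, in m); z points along the fingers, y is the line along which they close (so a half turn about z gives the same grasp; the last joint's range is limited). The gripper opens to 91 mm and grips with 3 to 60 N. Pads are 32 mm wide; open, the fingers measure 118 mm over their backs; the gripper's body (76 mm by 178 mm) begins 60 mm behind the grasp point.
Start: joints at [1.01, 0.494, 1.345, -0, 1.302, -0.096], TCP at [0.28, 0.559, 0.214] pointing down, gripper open.
Joint ranges: [-2.91, 2.91], [-0.82, 2.16], [0.22, 2.67], [-1.22, 4.37], [0.12, 2.79], [-3.08, 3.08]. Speed limits (rad/s): [1.89, 1.89, 2.57, 3.01, 3.01, 3.01].

## Interface

Orientations are given as a 3x3 rotation matrix whose columns are the frame's x, y, z axes.
In Python, from plant import read_state, snapshot, job_done, hold_point_z gives the robot as it stands.
- The arm moves only by the tool move_arm, never from a script. Its argument "steps" is one flat list of numbers, 7 for each row, row after row: the shift along the tool's x, y, z in units of 50 mm (1.0 is 50 mm), then the turn, a rotation vector about the tool's x, y, z in units of 6 degrees (1.0 is 6 degrees), then the opening, from 0 (shut) to 1 (fully open). A call has 1 to 10 rows; each row shifts and turns the commanded pose from where the row before left it, along the tool's axes as they then stand; what a row does not reach is not made up. A row lasts 1/8 s, in which the tool goes at most 62.5 mm and 10.7 degrees, less where a joint would pass 70% of its speed; a pose out of reach is approached as far as the arm can. A call is refused whole if a number of a shift passes 1 or a number of a turn 1, either way. A call with a gripper value outside its range is refused whole. The fingers move at their own pace and stop on an object; "squeeze" is the grip in N (left out, the last holds). Time passes only in rows, so rows that do not move let the fingers close. It gives the time, the measured TCP pose, the force, the opening and the grip force at its end, in the units of the state.
- read_state(): the state, without advancing time (a new reading comes with each control period).
- snapshot(name): name is "side" or "top" or "wrist"; returns a dict with "img" (480x640x3 uint8, blue, green, red), "fx", "fy", "cx", "cy" (pixels), "cam_to_world" (4x4, takes a point from camera to world coordinates); the wrist camera has in their place "T_tool_cam" (4x4, takes a point from camera to tool coordinates, whose origin is the TCP and whose axes are the flange's). Camera axes: x right, y down, z forward; pixel columns grow to the right and rows downward; lengths in m; the calibration is good to about 2 mm. A picture is of the moment at which its call begins: read the wrist's pose just before it. There is no depth.
- job_done(): hands the job in; it is judged then, once.
The state is a dict: "time": time; "joint_positions": joint angles; "qd": joint speeds; "joint_efforts": joint torques, N m; "eef_pos": TCP position; "ee_rot": TCP orientation; "ft_force": force on the tool from outside, world axes, zero at the start; "wrist_torque": the same for the moment, N m; "width": opening from 0.0 (shut) to 1.0 (fully open); "gripper_force": force on a finger pad.
Only numpy, scipy, OpenCV 4.12 (cv2) and the standard library are available. Lean on these libraries where they do the work, as an engineer would, in place of code of your own. Each camera call takes 0.05 s, during which the arm holds its last target. There are 200 camera calls.

## Task

Make up the two field kits. In the grey case, put the petri dish in the round nest on the floor, cover it with the white divider plate resting level on the corner posts, and lay the forceps in the divider's channel; in the caddy, stand the small cream-lidded jar in the wide collar and the dropper bottle in the narrow one. Never tip the jar or the dropper bottle over, and leave the large jar and the blue-capped bottle where they stand.

Things in the scene. Friction and masses are not known exactly. Their poses are not given: they have to be found in the camera images.
- kit_case: Open grey kit case, fixed, 148 (x) x 158 (y) x 52 mm high, walls and floor 4 mm. Origin: centre of underside, z up. Mid-floor: round nest for the dish (four curved ribs, inner radius 38, tops 11 mm above the underside, 34 mm finger gaps on the x and y axes); the dish stands at z = 4. Four 18 mm corner posts, tops at z = 24, carry the divider above the dish.
- divider: Loose white plate 132 (x) x 142 (y) x 5 mm, 0.12 kg. Origin: centre of underside, z up. Fits level in the case, y along its y, either way round, 4 mm play. Grip fin 12 (x) x 56 (y) mm at x = +28, y = 0, z 5 to 25, pinched across x; balance point 15 mm inward. Forceps channel along y at x = -26, y = 0: inside 25 x 122 mm, floor z = 5, rails 6.5 high, open over the middle 50 mm.
- caddy: Shallow grey caddy, fixed, 96 (x) x 156 (y) mm, rim 16 mm high. Origin: centre of underside, z up. Two round collars, tops at z = 23 mm: the wide one for the jar at x = 0, y = +34 mm, bore 57; the narrow one for the dropper bottle at x = 0, y = -44 mm, bore 35. What stands in a collar stands at z = 3 mm. (Thin dark pads line the collars, the nest and the channel.)
- dish: Closed petri dish, clear with cream filling, flat round disc 67 mm in diameter, 14 mm high, 0.03 kg. Origin: centre of its underside; z up.
- forceps: Fine pointed steel forceps (tweezers) lying flat on their side, one rigid piece 17 (x) x 113 (y) x 10 mm (z), 0.025 kg; grip across the 17 mm at the middle. Origin: centre of the underside; y along the length. They may lie in the channel either way round.
- jar: Small white plastic jar with a cream lid (the lid stays on), body 48 mm and lid 53 mm in diameter, 70 mm high with the lid the top 12 mm, 0.09 kg. Origin: centre of its underside; z up.
- dropper: Small white dropper bottle with a pointed nozzle: round body 27 mm in diameter and 48 mm high, nozzle tip at 86 mm (grip the body only), 0.04 kg. Origin: centre of its underside; z up.
- reagent_bottle: Bystander, not part of the kits: glass bottle with a blue screw cap, 68 mm in diameter, 120 mm high, standing loose at the left back. Origin: centre of its underside.
- large_jar: Bystander, not part of the kits: the large clear jar with a white lid, 72 mm in diameter, 100 mm high, standing loose at the right back. Origin: centre of its underside.

How it is judged:
At the end, for the whole second after the job is handed in: Within 10 mm in plan and 3 to 4 mm in height: dish flat in the case's nest, divider level on the corner posts above it, forceps flat along the divider's channel (0.15 rad), jar upright in the wide collar, dropper bottle upright in the narrow one; all at rest (x of dish in the frame of kit_case between -0.01 and 0.01 m and y of dish in the frame of kit_case between -0.01 and 0.01 m and z of dish in the frame of kit_case between 0 and 0.008 m and angle between dish's own z axis and vertical below 0.1 rad and x of divider in the frame of kit_case between -0.01 and 0.01 m and y of divider in the frame of kit_case between -0.01 and 0.01 m and z of divider in the frame of kit_case between 0.021 and 0.027 m and angle between divider's own z axis and vertical below 0.06 rad and angle between the y axis of divider and the y axis of kit_case, either way round below 0.12 rad and x of forceps in the frame of divider between -0.036 and -0.016 m and y of forceps in the frame of divider between -0.01 and 0.01 m and z of forceps in the frame of divider between 0.001 and 0.009 m and angle between the y axis of forceps and the y axis of divider, either way round below 0.15 rad and angle between each of forceps, dropper's own z axis and vertical below 0.15 rad and x of jar in the frame of caddy between -0.01 and 0.01 m and y of jar in the frame of caddy between 0.024 and 0.044 m and z of jar in the frame of caddy between -0.001 and 0.007 m and angle between jar's own z axis and vertical below 0.12 rad and x of dropper in the frame of caddy between -0.01 and 0.01 m and y of dropper in the frame of caddy between -0.054 and -0.034 m and z of dropper in the frame of caddy between -0.001 and 0.007 m and linear speed of each of dish, divider, forceps, jar, dropper below 0.02 m/s); the robot touches nothing.
It fails at once if the large jar or the blue-capped bottle is shifted by more than 20 mm (distance of any of large_jar, reagent_bottle from where it was at the start of the episode above 0.02 m).
It fails at once if the jar or the dropper bottle is tipped over (angle between any of jar, dropper's own z axis and vertical above 0.9 rad).
It also fails if it takes over 134 s, if anything falls off the work surface, if the arm or the gripper's body presses on something with over 40 N, if the wrist force passes 120 N, or if a joint passes its speed limit or range.

## Working session

There is one attempt and no reset: what is moved stays moved. The work goes in short steps, Python scripts to look and compute and a tool call to move; the robot and the scene stay as the last step left them, time stands still between calls to the robot, and variables do not carry over. Pictures are saved under pics/ and viewed, at most 14 in all, crops included, and the job is handed in when it is done.

Besides the shell and the picture viewer there is one more tool, called as name(argument=value, ...) on one line, values as JSON. move_arm: Moves the arm, as the interface text tells. Its arguments: {"type":"object","properties":{"steps":{"type":"array","items":{"type":"number"}},"squeeze":{"type":"number"}},"required":["steps"]}

```bash
mkdir -p pics; ls
python3 - <<'E'
from plant import *
import cv2,numpy as np
np.set_printoptions(precision=4,suppress=True)
s=read_state();print({k:s[k] for k in('time','eef_pos','ee_rot','width')},hold_point_z)
for n in('top','side','wrist'):
    d=snapshot(n);cv2.imwrite(f'pics/{n}0.png',d['img'])
    print(n,d['fx'],d['fy'],d['cx'],d['cy'],d.get('cam_to_world',d.get('T_tool_cam')))
E
```

```text
pics
{'time': 0.0, 'eef_pos': array([0.2799, 0.5584, 0.2133]), 'ee_rot': array([[-0.8939,  0.4482, -0.0007],
       [ 0.4482,  0.8939, -0.0011],
       [ 0.0001, -0.0012, -1.    ]]), 'width': 1.0024358603140056} -0.0188
top 438.4288835490563 438.4288835490563 320.61464623732076 238.85262951674375 [[-0.0004 -0.9973  0.0736  0.4788]
 [-1.      0.0002 -0.0024 -0.0086]
 [ 0.0024 -0.0736 -0.9973  1.1955]
 [ 0.      0.      0.      1.    ]]
side 591.1922738239256 591.1922738239256 315.35810997356003 237.24718083798967 [[ 0.6252 -0.5807  0.5214 -0.1496]
 [-0.7803 -0.4512  0.4331 -0.6157]
 [-0.0163 -0.6777 -0.7352  1.0241]
 [ 0.      0.      0.      1.    ]]
wrist 382.5032682528927 382.5032682528927 318.53621751384287 240.70018001772226 [[-0.0002 -0.9577 -0.2877  0.0822]
 [ 1.     -0.0001 -0.0005 -0.0004]
 [ 0.0004 -0.2877  0.9577 -0.1696]
 [ 0.      0.      0.      1.    ]]
```

View pics/top0.png

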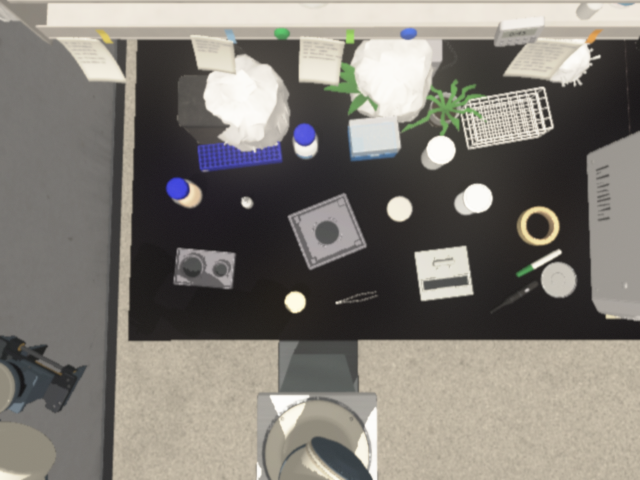

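View pics/side0.png

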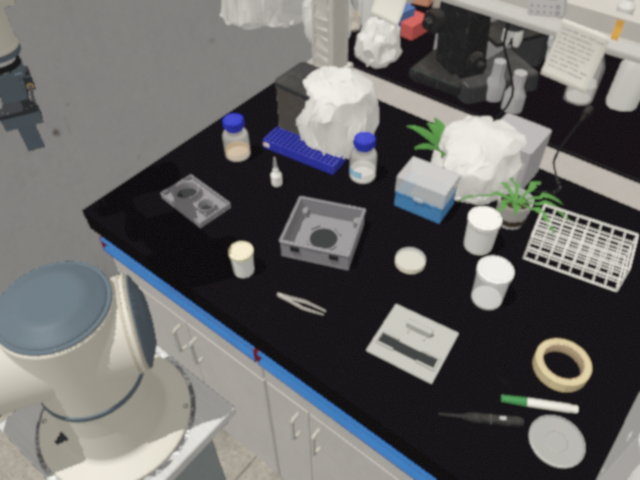

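The top view shows caddy (205,268), dropper (247,202), case (327,231), dish (399,209), divider (444,273), jar (295,302), forceps (357,298). The side view shows the same things unobstructed: caddy (195,200), dropper (277,178), case (323,233), dish (410,260), divider (412,343), jar (241,260), forceps (302,303).

```bash
cat > h.py <<'E'
import cv2,numpy as np
from plant import *
np.set_printoptions(precision=4,suppress=True)
def cam(n):
    s=read_state();d=snapshot(n)
    if n=='wrist':
        T=np.eye(4);T[:3,:3]=s['ee_rot'];T[:3,3]=s['eef_pos'];d['cam_to_world']=T@np.array(d['T_tool_cam'])
    d['cam_to_world']=np.array(d['cam_to_world']);return d
def ray(d,p):
    M=d['cam_to_world'];v=M[:3,:3]@np.array([(p[0]-d['cx'])/d['fx'],(p[1]-d['cy'])/d['fy'],1]);return M[:3,3],v/np.linalg.norm(v)
def onz(d,p,z):
    o,v=ray(d,p);return o+v*(z-o[2])/v[2]
def tri(obs):
    A=np.zeros((3,3));b=np.zeros(3);R=[]
    for d,p in obs:
        o,v=ray(d,p);P=np.eye(3)-np.outer(v,v);A+=P;b+=P@o;R.append((o,P))
    x=np.linalg.solve(A,b);return x,max(np.linalg.norm(P@(x-o)) for o,P in R)
def proj(d,X):
    M=np.linalg.inv(d['cam_to_world']);c=M[:3,:3]@X+M[:3,3];return np.array([d['fx']*c[0]/c[2]+d['cx'],d['fy']*c[1]/c[2]+d['cy']])
def blobs(img,lo,hi,roi,amin=15):
    x0,y0,x1,y1=roi;h=cv2.cvtColor(img,cv2.COLOR_BGR2HSV)[y0:y1,x0:x1]
    m=cv2.inRange(h,np.array(lo),np.array(hi));c,_=cv2.findContours(m,cv2.RETR_EXTERNAL,cv2.CHAIN_APPROX_NONE)
    out=[]
    for k in sorted(c,key=cv2.contourArea,reverse=True):
        if cv2.contourArea(k)<amin:break
        k=k+np.array([x0,y0]);out.append(k)
    return out
def togo(x,y,z,yaw=None):
    """shift in tool axes (50mm units) and turn about tool z (6deg units) to put TCP at x,y,z, tool y-axis at heading yaw (deg, mod 180)"""
    s=read_state();R=s['ee_rot'];d=R.T@(np.array([x,y,z])-s['eef_pos'])/.05
    t=0
    if yaw is not None:
        h=np.degrees(np.arctan2(R[1,1],R[0,1]));t=-((yaw-h+90)%180-90)/6
    print('shift',d,'turn',t,'j6',s['joint_positions'][5],'tilt',R[:,2])
E
python3 - <<'E'
from h import *
t=cam('top');s=cam('side')
G=dict(lo=(0,0,110),hi=(179,255,255))
for nm,rt,rs in[('jar',(280,288,310,316),(222,236,262,282)),('dish',(382,194,416,226),(390,244,430,276)),('dropper',(236,192,258,212),(264,150,290,192)),('divider',(405,240,480,305),(360,300,465,385)),('forceps',(330,285,385,310),(270,285,332,318)),('case',(280,190,372,272),(272,195,372,272)),('caddy',(168,240,242,295),(155,170,235,230))]:
    lo=(0,0,60) if nm in('case','caddy') else (0,0,110)
    for n,d,r in(('t',t,rt),('s',s,rs)):
        for k in blobs(d['img'],lo,(179,255,255),r)[:2]:
            (c,sz,a)=cv2.minAreaRect(k);print(nm,n,cv2.contourArea(k),'rect',np.round(c,1),np.round(sz,1),round(a,1),'bbox',cv2.boundingRect(k),'z0',onz(d,c,0.0)[:2],'z.05',onz(d,c,.05)[:2])
a=cv2.resize(t['img'][180:320,165:485],None,fx=2.5,fy=2.5,interpolation=cv2.INTER_CUBIC);cv2.imwrite('pics/tc.png',a)
E
```

```text
jar t 351.5 rect [294.8 301.3] [21.2 20.5] 45.0 bbox (284, 291, 22, 23) z0 [0.3977 0.0586] z.05 [0.4011 0.0558]
jar s 726.0 rect [240.5 259. ] [36. 25.] 90.0 bbox (228, 241, 26, 37) z0 [0.419  0.0805] z.05 [0.3912 0.0465]
dish t 499.0 rect [399.5 208.5] [25. 25.] 90.0 bbox (387, 196, 26, 26) z0 [ 0.6506 -0.2284] z.05 [ 0.6434 -0.2192]
dish s 646.5 rect [410. 260.] [26. 30.] 90.0 bbox (395, 247, 31, 27) z0 [ 0.6536 -0.2258] z.05 [ 0.6144 -0.2448]
dropper t 94.0 rect [246.5 202.5] [11. 11.] 90.0 bbox (241, 197, 12, 12) z0 [0.6672 0.1923] z.05 [0.6594 0.1839]
dropper s 179.5 rect [275.5 172. ] [11. 28.] 0.0 bbox (270, 158, 12, 29) z0 [0.6944 0.2161] z.05 [0.6532 0.1755]
dropper s 48.0 rect [281. 153.] [ 6. 16.] 90.0 bbox (273, 150, 17, 7) z0 [0.7623 0.256 ] z.05 [0.7178 0.2134]
divider t 2588.0 rect [443.3 272.8] [50.9 53.5] 81.9 bbox (414, 246, 60, 55) z0 [ 0.4743 -0.3451] z.05 [ 0.4744 -0.331 ]
divider s 4078.0 rect [411.8 341.4] [75.7 58.7] 27.0 bbox (366, 304, 93, 80) z0 [ 0.4729 -0.3454] z.05 [ 0.4425 -0.3586]
forceps s 248.0 rect [300.4 302.7] [50.5  9.8] 26.6 bbox (277, 292, 49, 23) z0 [ 0.4085 -0.1062] z.05 [ 0.3812 -0.131 ]
case t 3760.0 rect [327. 231.] [60.5 64.3] 68.2 bbox (287, 192, 80, 79) z0 [ 0.5885 -0.0289] z.05 [ 0.5839 -0.0281]
case s 4628.0 rect [320.7 231.1] [80.  65.6] 12.4 bbox (278, 195, 89, 76) z0 [ 0.6001 -0.0099] z.05 [ 0.5635 -0.0395]
caddy t 2158.0 rect [204.1 268.1] [60.6 38.1] 5.0 bbox (173, 247, 63, 43) z0 [0.4874 0.3054] z.05 [0.487  0.2923]
caddy s 2021.5 rect [195.1 199.4] [64.5 39.4] 37.7 bbox (160, 174, 71, 54) z0 [0.4921 0.3077] z.05 [0.4607 0.2626]
```

View pics/tc.png

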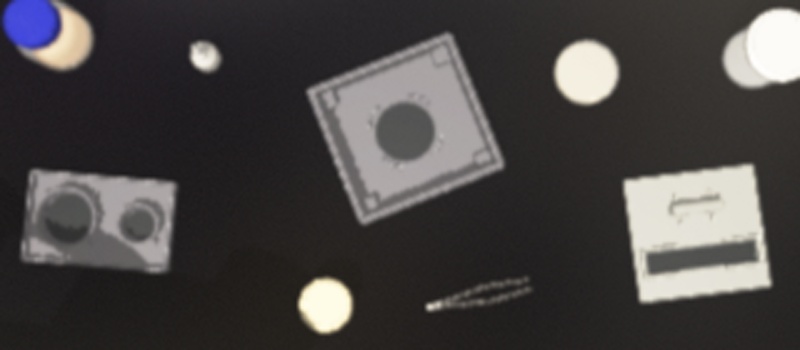

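Enlarged, the top view shows the caddy with its wide collar on the left, case yaw about 20°, and the divider with its fin further from the robot and its channel nearer. Next, wrist views from above for precise measurement.

move_arm(steps=[-1,-0.5,-0.14,0,0,0,1,-1,-0.5,-0.14,0,0,0,1,-1,-0.5,-0.14,0,0,0,1,-1,-0.5,-0.14,0,0,0,1,-1,-0.5,-0.14,0,0,0,1,-1,-0.5,-0.14,0,0,0,1,-1,-0.5,-0.14,0,0,0,1,-1,-0.5,-0.14,0,0,-1,1,0,0,0,0,0,-1,1,0,0,0,0,0,-1,1])

```text
time: 1.5
eef_pos: [0.5484, 0.1998, 0.2698]
ee_rot: [[-0.989, 0.148, -0.0], [0.148, 0.989, -0.0], [0.0, -0.0, -1.0]]
ft_force: [-0.1, 0.2, 0.5]
width: 0.999
gripper_force: 0.0
```

move_arm(steps=[0,0,0,0,0,-1,1,0,0,0,0,0,-0.4,1,0,0,0,0,0,0,1,0,0,0,0,0,0,1])

```text
time: 2.0
eef_pos: [0.548, 0.2006, 0.2699]
ee_rot: [[-1.0, 0.005, -0.0], [0.005, 1.0, -0.0], [0.0, -0.0, -1.0]]
ft_force: [0.1, 0.2, -0.0]
width: 1.004
gripper_force: 0.0
```

Run:
```python
from h import *
import pickle
d=cam('wrist');print(read_state()['eef_pos'],read_state()['time'],d['cam_to_world'])
pickle.dump(d,open('w1.pkl','wb'));cv2.imwrite('pics/w1.png',d['img'])
```

```text
[0.548  0.2006 0.2699] 2.05 [[ 0.0053  0.9578  0.2874  0.4657]
 [ 1.     -0.005  -0.0019  0.2009]
 [-0.0004  0.2874 -0.9578  0.4395]
 [ 0.      0.      0.      1.    ]]
```

View pics/w1.png

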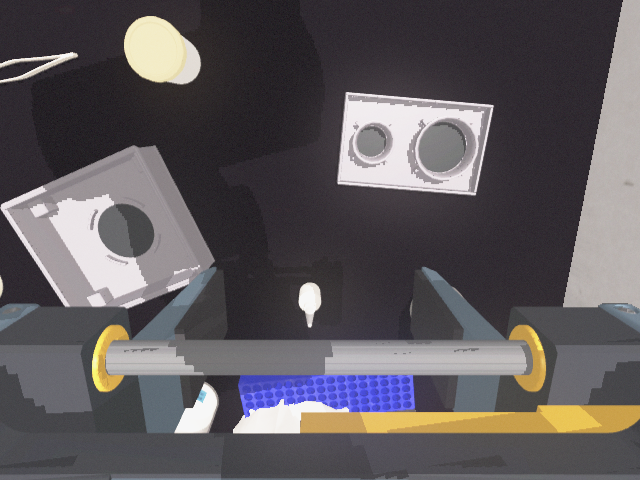

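move_arm(steps=[0,-1,0,0,0,0,1,0,-1,0,0,0,0,1,0,-1,0,0,0,0,1,0,-1,0,0,0,0,1,0,-1,0,0,0,0,1,0,-1,0,0,0,0,1,0,-1,0,0,0,0,1,0,0,0,0,0,0,1,0,0,0,0,0,0,1])

```text
time: 3.18
eef_pos: [0.5465, -0.1491, 0.2698]
ee_rot: [[-1.0, 0.005, -0.0], [0.005, 1.0, 0.0], [0.0, 0.0, -1.0]]
ft_force: [0.7, 0.5, -0.3]
width: 0.995
gripper_force: 0.0
```

Run:
```python
from h import *
import pickle
d=cam('wrist');print(read_state()['eef_pos'],read_state()['time'],d['cam_to_world'])
pickle.dump(d,open('w2.pkl','wb'));cv2.imwrite('pics/w2.png',d['img'])
```

```text
[ 0.5466 -0.1486  0.2699] 3.225 [[ 0.0052  0.9578  0.2873  0.4642]
 [ 1.     -0.005  -0.0014 -0.1489]
 [ 0.0001  0.2873 -0.9578  0.4395]
 [ 0.      0.      0.      1.    ]]
```

View pics/w2.png

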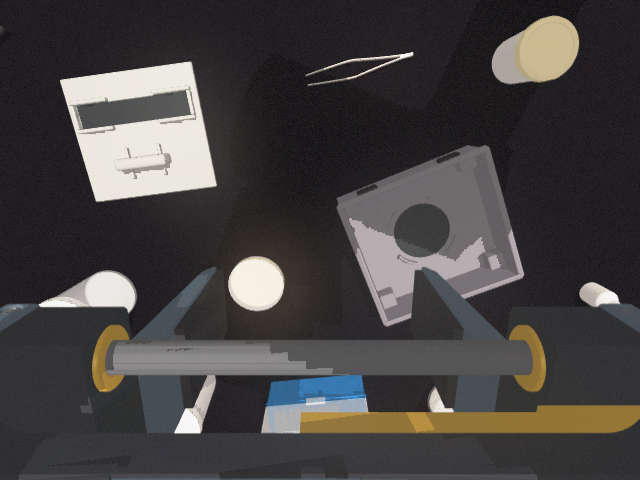

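Wrist view 1 shows the jar lid (155,49), caddy corners (347,93),(492,104),(476,194),(338,184), dropper (310,297) and nest pad (126,231). View 2 shows the divider corners (61,80),(191,62),(216,186),(97,201), fin (142,162), forceps (306-413, 53-85), dish (256,283), case corners (337,203),(490,147),(523,273),(388,325), and nest pad (421,230).

Run:
```python
from h import *
import pickle
w1=pickle.load(open('w1.pkl','rb'));w2=pickle.load(open('w2.pkl','rb'));t=cam('top');s=cam('side')
def big(d,lo,hi,roi):return blobs(d['img'],lo,hi,roi)[0]
def cen(k):(c,ax,a)=cv2.fitEllipse(k);return np.array(c),ax
A=(179,255,255)
# jar lid (yellowish)
a,_=cen(big(w1,(15,45,120),A,(100,5,215,100)));b,_=cen(big(w2,(10,60,120),A,(480,5,600,100)))
print('lid px',a,b,'tri',tri([(w1,a),(w2,b)]))
# nest pad dark disc
def pad(d,roi,hi=95,lo=40):
    x0,y0,x1,y1=roi;g=cv2.cvtColor(d['img'],cv2.COLOR_BGR2GRAY);print(roi,'centre grey',g[(y0+y1)//2,(x0+x1)//2])
    return cen(big(d,(0,0,lo),(179,255,int(g[(y0+y1)//2,(x0+x1)//2])+10),roi))
for nm,o in(('nest',[(w1,(95,200,157,262)),(w2,(390,200,452,260))]),):
    ps=[pad(d,r) for d,r in o];print(nm,ps,tri([(d,p[0]) for (d,r),p in zip(o,ps)]))
for r in((352,122,392,162),(412,118,470,178)):
    p=pad(w1,r);print('collar',p,onz(w1,p[0],.003),onz(w1,p[0],.023))
# dish
k,ax=cen(big(w2,(0,0,150),A,(222,250,292,318)));kt,_=cen(big(t,(0,0,110),A,(382,194,416,226)));ks,_=cen(big(s,(0,0,110),A,(390,244,430,276)))
print('dish',k,ax,tri([(w2,k),(t,kt)]),tri([(w2,k),(s,ks)]),onz(w2,k,.014))
# divider
q=big(w2,(0,0,120),A,(40,50,230,215));quad=cv2.approxPolyDP(cv2.convexHull(q),8,True)[:,0];print('div quad',quad)
Q=np.array([onz(w2,p,.005) for p in quad]);print(Q[:,:2],Q.mean(0),np.linalg.norm(np.roll(Q,-1,0)-Q,axis=1))
# forceps
fs=blobs(w2['img'],(0,0,90),A,(290,40,430,95));k=np.vstack(fs);r=cv2.minAreaRect(k);bx=cv2.boxPoints(r);P=np.array([onz(w2,p,.008) for p in bx]);print('forceps',r,P[:,:2],P.mean(0),np.linalg.norm(np.roll(P,-1,0)-P,axis=1))
# case
q=big(w2,(0,0,70),A,(325,135,535,335));quad=cv2.approxPolyDP(cv2.convexHull(q),8,True)[:,0];print('case quad',quad)
Q=np.array([onz(w2,p,.052) for p in quad]);print(Q[:,:2],np.linalg.norm(np.roll(Q,-1,0)-Q,axis=1))
q=big(w1,(0,0,90),A,(325,80,505,205));quad=cv2.approxPolyDP(cv2.convexHull(q),8,True)[:,0];print('caddy quad',quad)
Q=np.array([onz(w1,p,.016) for p in quad]);print(Q[:,:2],Q.mean(0),np.linalg.norm(np.roll(Q,-1,0)-Q,axis=1))
# dropper
q=big(w1,(0,0,120),A,(290,275,330,335));print('dropper',cv2.boundingRect(q),cv2.minAreaRect(q))
```

```text
lid px [154.5973  48.8248] [546.4409  48.6423] tri (array([0.3991, 0.0548, 0.0634]), np.float64(8.577200153679488e-05))
(95, 200, 157, 262) centre grey 106
(390, 200, 452, 260) centre grey 62
nest [(array([125.8409, 230.143 ]), (49.608917236328125, 57.47550582885742)), (array([422.8865, 226.6996]), (44.650394439697266, 55.59561538696289))] (array([ 0.5801, -0.0267,  0.0043]), np.float64(0.0018893009338046768))
(352, 122, 392, 162) centre grey 136
collar (array([372.0614, 140.4532]), (28.540729522705078, 31.691341400146484)) [0.4813 0.2598 0.003 ] [0.4806 0.2571 0.023 ]
(412, 118, 470, 178) centre grey 126
collar (array([442.159 , 146.6453]), (43.816463470458984, 51.38215637207031)) [0.4884 0.3378 0.003 ] [0.4874 0.3315 0.023 ]
dish [256.0107 283.2047] (53.53293991088867, 55.08610916137695) (array([ 0.6465, -0.2248,  0.0095]), np.float64(0.0009074957661797385)) (array([ 0.6494, -0.227 ,  0.0043]), np.float64(0.0006163092258489328)) [ 0.6447 -0.2249  0.014 ]
div quad [[191  62]
 [216 185]
 [ 96 201]
 [ 60  80]]
[[ 0.3998 -0.2812]
 [ 0.5278 -0.2657]
 [ 0.5455 -0.4052]
 [ 0.4164 -0.4209]] [ 0.4724 -0.3432  0.005 ] [0.129  0.1406 0.1301 0.1407]
forceps ((359.4000244140625, 65.69999694824219), (19.289894104003906, 109.73103332519531), 71.56505584716797) [[ 0.4122 -0.1634]
 [ 0.3801 -0.057 ]
 [ 0.3971 -0.0497]
 [ 0.43   -0.1573]] [ 0.4049 -0.1068  0.008 ] [0.1111 0.0185 0.1125 0.0189]
case quad [[488 146]
 [523 271]
 [500 334]
 [384 325]
 [337 198]]
[[ 0.4839  0.0179]
 [ 0.6158  0.0719]
 [ 0.6926  0.057 ]
 [ 0.6804 -0.0758]
 [ 0.5349 -0.1303]] [0.1425 0.0782 0.1334 0.1554 0.1567]
caddy quad [[345  92]
 [493 105]
 [475 195]
 [338 184]]
[[0.4322 0.2283]
 [0.4457 0.3831]
 [0.5404 0.3749]
 [0.5273 0.222 ]] [0.4864 0.3021 0.016 ] [0.1554 0.0951 0.1535 0.0954]
dropper (298, 282, 23, 46) ((309.0, 304.5), (45.0, 22.0), 90.0)
```

move_arm(steps=[0,0,0.5,0,0,1,1,0,0,0.5,0,0,1,1,0,0,0.5,0,0,1,1,0,0,0.5,0,0,1,1,0,0,0,0,0,1,1,0,0,0,0,0,1,1,0,0,0,0,0,1,1,0,0,0,0,0,1,1,0,0,0,0,0,1,1,0,0,0,0,0,1,1])

```text
time: 4.58
eef_pos: [0.5468, -0.1484, 0.1701]
ee_rot: [[-0.495, 0.869, 0.0], [0.869, 0.495, 0.0], [-0.0, 0.0, -1.0]]
ft_force: [0.4, 0.2, 0.0]
width: 1.0
gripper_force: 0.0
```

move_arm(steps=[0,0,0,0,0,1,1,0,0,0,0,0,0.9,1,0,0,0,0,0,0,1])

```text
time: 4.95
eef_pos: [0.5468, -0.1485, 0.17]
ee_rot: [[-0.317, 0.949, 0.0], [0.949, 0.317, -0.0], [-0.0, 0.0, -1.0]]
ft_force: [-0.2, 0.6, 0.5]
width: 0.996
gripper_force: 0.0
```

Run:
```python
from h import *
import pickle
togo(.6455,-.225,.08,19);print(read_state()['joint_positions'])
w1=pickle.load(open('w1.pkl','rb'));w2=pickle.load(open('w2.pkl','rb'))
print('fin',onz(w2,(142,162),.025))
for p in((2,207),(155,147),(213,262)):print('case w1',onz(w1,p,.052))
for p in((337,203),(490,147),(523,273),(388,325)):print('case w2',onz(w2,p,.052))
print('w1 large jar etc', onz(w2,(110,293),.1))
# dropper along body: bottom vs tip
for p,z in(((310,326),.086),((310,290),.03)):print(onz(w1,p,z))
g=w1['img'][275:335:5,309].mean(1);print(g)
d=cam('wrist');pickle.dump(d,open('w3.pkl','wb'));cv2.imwrite('pics/w3.png',d['img'])
```

```text
shift [-2.0753  1.3878  1.8011] turn -0.09015428061132506 j6 -0.6928674570119802 tilt [ 0.0002 -0.     -1.    ]
[-0.3707  0.4592  1.5466  0.0001  1.1357 -0.6929]
fin [ 0.5    -0.3371  0.025 ]
case w1 [ 0.544 -0.126  0.052]
case w1 [0.4847 0.0395 0.052 ]
case w1 [0.6053 0.0865 0.052 ]
case w2 [ 0.5401 -0.1303  0.052 ]
case w2 [0.4849 0.02   0.052 ]
case w2 [0.6181 0.0722 0.052 ]
case w2 [ 0.6805 -0.0713  0.052 ]
w1 large jar etc [ 0.6177 -0.3511  0.1   ]
[0.6638 0.1909 0.086 ]
[0.6483 0.1898 0.03  ]
[ 59.      55.6667 243.6667 244.6667 247.     247.     247.     245.
 205.3333 212.     244.3333  63.    ]
```

View pics/w3.png

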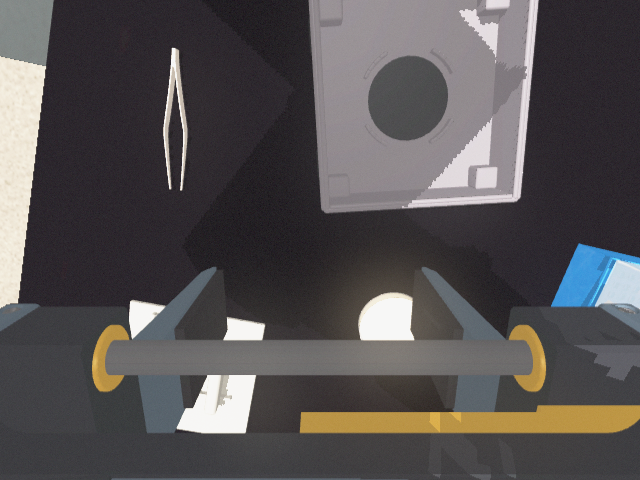

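View 3 shows the forceps from (174,50) to (181,190), the case near corners (325,212) and (521,200), the nest pad (408,97) and the dish (386,330) partly behind the finger.

Run:
```python
from h import *
import pickle
w1,w2,w3=[pickle.load(open(f'w{i}.pkl','rb')) for i in(1,2,3)]
A=(179,255,255)
a,b=onz(w3,(323,212),.052),onz(w3,(521,200),.052);print('near edge',a,b,np.linalg.norm(a-b),np.degrees(np.arctan2(*(b-a)[1::-1])))
for lv in(80,95):
    k=blobs(w3['img'],(0,0,0),(179,255,lv),(362,50,454,145));p=cv2.fitEllipse(k[0]);print('pad',p,onz(w3,p[0],.005))
print(onz(w1,(125.8,230.1),.005))
# posts outer corners at z=.024 from w3: near posts
for p in((330,187),(496,177)):print('post',onz(w3,p,.024))
k=blobs(w3['img'],(0,0,110),A,(155,40,195,195));r=cv2.minAreaRect(np.vstack(k));print('forceps',r,[onz(w3,p,.008)[:2] for p in((174.5,49),(175.5,190))])
bx=cv2.boxPoints(r);P=np.array([onz(w3,p,.008) for p in bx]);print(P[:,:2],P.mean(0),np.linalg.norm(np.roll(P,-1,0)-P,axis=1))
# forceps centre height by two views
r2=cv2.minAreaRect(np.vstack(blobs(w2['img'],(0,0,90),A,(290,40,430,95))));print(tri([(w2,r2[0]),(w3,r[0])]))
```

```text
near edge [ 0.5435 -0.1304  0.052 ] [ 0.6835 -0.0739  0.052 ] 0.15092518178731415 21.989571010777905
pad ((418.41741943359375, 104.66826629638672), (46.203155517578125, 89.01992797851562), 33.719154357910156) [ 0.5931 -0.0294  0.005 ]
pad ((407.6649475097656, 97.74288177490234), (77.16909790039062, 84.24951171875), 26.03937339782715) [ 0.5827 -0.0272  0.005 ]
[ 0.5818 -0.0266  0.005 ]
post [ 0.5445 -0.1143  0.024 ]
post [ 0.6711 -0.0634  0.024 ]
forceps ((175.0, 119.0), (142.0, 24.0), 90.0) [array([ 0.3944, -0.0523]), array([ 0.419 , -0.1615])]
[[ 0.3856 -0.0544]
 [ 0.4035 -0.0485]
 [ 0.4285 -0.1584]
 [ 0.4087 -0.165 ]] [ 0.4066 -0.1066  0.008 ] [0.0189 0.1127 0.0209 0.1129]
(array([ 0.403 , -0.105 , -0.0016]), np.float64(0.00041935352381879495))
```

move_arm(steps=[-0.69,0.46,0.3,0,0,0,1,-0.69,0.46,0.3,0,0,0,1,-0.69,0.46,0.3,0,0,-0.2,1,0,0,0,0,0,0,1,0,0,0,0,0,0,1])

```text
time: 5.62
eef_pos: [0.6444, -0.2253, 0.1247]
ee_rot: [[-0.336, 0.942, -0.001], [0.942, 0.336, 0.0], [0.001, -0.001, -1.0]]
ft_force: [-0.4, -0.1, 0.1]
width: 1.0
gripper_force: 0.0
```

Run:
```python
from h import *
import pickle
togo(.6455,-.225,.008,20)
d=cam('wrist');pickle.dump(d,open('w4.pkl','wb'));cv2.imwrite('pics/w4.png',d['img'])
```

```text
shift [-0.0035  0.0236  2.3347] turn -0.057295216024743446 j6 -0.7668673689897478 tilt [-0.0007  0.0004 -1.    ]
```

View pics/w4.png

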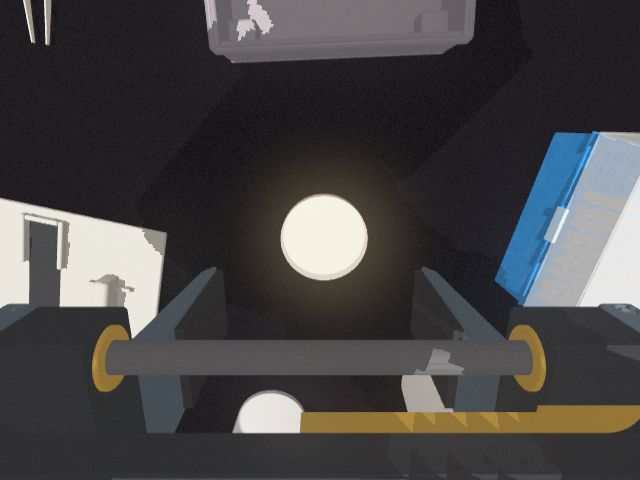

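The dish sits at (324,237) in view 4, about 5 mm along tool +y from centre. Descending on it.

move_arm(steps=[0,0.1,0.6,0,0,-0.1,1,0,0,0.6,0,0,0,1,0,0,0.6,0,0,0,1,0,0,0.4,0,0,0,1,0,0,0.13,0,0,0,1,0,0,0,0,0,0,1,0,0,0,0,0,0,0.5,0,0,0,0,0,0,0.5,0,0,0,0,0,0,0.5,0,0,0,0,0,0,0.5], squeeze=12)

```text
time: 6.92
eef_pos: [0.6497, -0.2243, 0.0089]
ee_rot: [[-0.345, 0.939, 0.001], [0.939, 0.345, -0.0], [-0.0, 0.0, -1.0]]
ft_force: [-0.6, 0.6, 5.7]
width: 0.717
gripper_force: 12.0
```

move_arm(steps=[0,0,0,0,0,0,0.5,0,0,0,0,0,0,0.5,0,0,-0.4,0,0,0,0.5,0,0,-0.8,0,0,0,0.5,0,0,-0.8,0,0,0,0.5,0,0,0,0,0,0,0.5])

```text
time: 7.68
eef_pos: [0.6515, -0.225, 0.1131]
ee_rot: [[-0.345, 0.939, 0.006], [0.939, 0.345, -0.003], [-0.005, 0.005, -1.0]]
ft_force: [0.5, -0.3, -0.9]
width: 0.716
gripper_force: 12.0
```

Run:
```python
from h import *
import pickle
s=read_state();print(s['eef_pos'],s['width'],s['gripper_force'],s['time'])
togo(.5825,-.028,.013,21)
d=cam('wrist');pickle.dump(d,open('w5.pkl','wb'));cv2.imwrite('pics/w5.png',d['img'])
```

```text
[ 0.6515 -0.225   0.1131] 0.7160736605779029 12.00000325567089 7.675
shift [4.184  0.0547 1.9832] turn -0.1382446654649243 j6 -0.7712177062465518 tilt [ 0.0061 -0.0027 -1.    ]
```

View pics/w5.png

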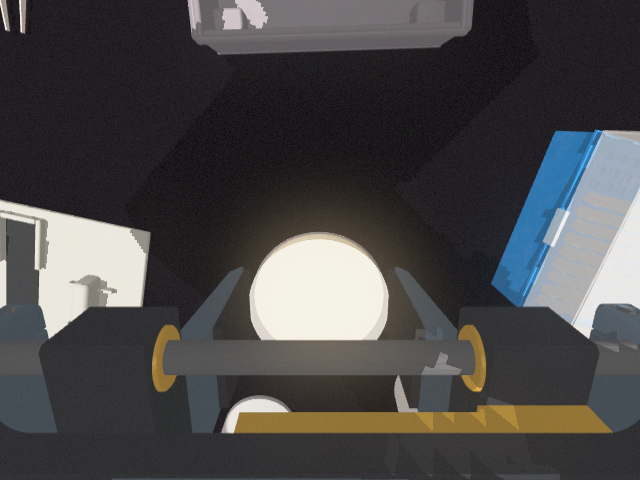

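The dish is held (centre about 3 mm towards tool +x). Carrying it to the case.

move_arm(steps=[0.82,0.01,0,0,0,-0.1,0.5,0.82,0.01,0,0,0,0,0.5,0.82,0.01,0,0,0,0,0.5,0.82,0.01,0,0,0,0,0.5,0.82,0.01,0,0,0,0,0.5,0,0,0,0,0,0,0.5,0,0,0,0,0,0,0.5])

```text
time: 8.6
eef_pos: [0.5795, -0.0316, 0.1081]
ee_rot: [[-0.355, 0.935, -0.0], [0.935, 0.355, -0.0], [0.0, -0.001, -1.0]]
ft_force: [-0.6, 0.5, -0.4]
width: 0.717
gripper_force: 12.0
```

Run:
```python
from h import *
import pickle
togo(.5835,-.0308,.013,21)
d=cam('wrist');pickle.dump(d,open('w6.pkl','wb'));cv2.imwrite('pics/w6.png',d['img'])
```

```text
shift [-0.0133  0.0822  1.9025] turn -0.034485627297163056 j6 -0.5200652916713895 tilt [-0.0005 -0.0001 -1.    ]
```

View pics/w6.png

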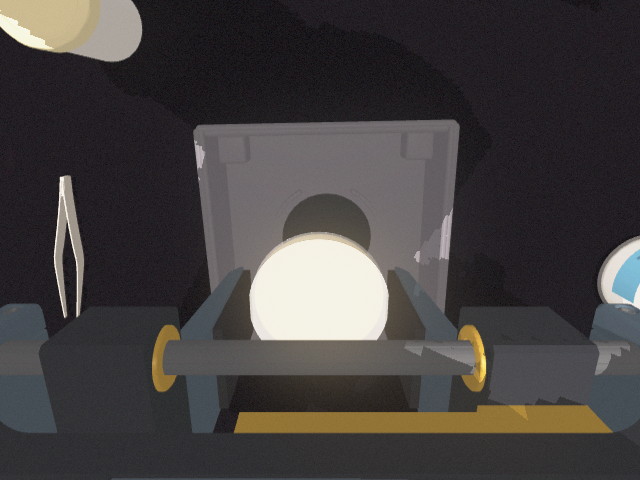

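The case far edge (195,126)-(459,122) puts its centre 4 mm and 5 mm from the TCP in tool x and y, which agrees with the plan. Lowering.

move_arm(steps=[0.02,0.09,0.5,0,0,-0.1,0.5,0,0,0.5,0,0,0,0.5,0,0,0.5,0,0,0,0.5,0,0,0.25,0,0,0,0.5,0,0,0.15,0,0,0,0.5,0,0,0,0,0,0,0.5,0,0,0,0,0,0,0.84,0,0,0,0,0,0,0.84,0,0,0,0,0,0,0.84])

```text
time: 9.78
eef_pos: [0.5836, -0.0289, 0.0138]
ee_rot: [[-0.364, 0.931, 0.001], [0.931, 0.364, -0.0], [-0.0, 0.0, -1.0]]
ft_force: [0.0, 0.2, 0.6]
width: 0.841
gripper_force: 0.0
```

move_arm(steps=[0,0,-0.4,0,0,0,0.84,0,0,-0.8,0,0,0,0.84,0,0,-1,0,0,0,1,-0.8,0,-0.3,0,0,0,1,-0.8,0,0,0,0,0,1,0,0,0,0,0,0,1])

```text
time: 10.52
eef_pos: [0.6134, -0.1057, 0.1387]
ee_rot: [[-0.362, 0.932, 0.001], [0.932, 0.362, -0.001], [-0.001, 0.001, -1.0]]
ft_force: [-0.5, 0.1, -0.2]
width: 0.998
gripper_force: 0.0
```

Run:
```python
from h import *
import pickle
togo(.500,-.339,.12,6.8)
d=cam('wrist');pickle.dump(d,open('w7.pkl','wb'));cv2.imwrite('pics/w7.png',d['img'])
```

```text
shift [-3.5262 -3.8047  0.375 ] turn 2.4066599836278564 j6 -0.6369633492990704 tilt [ 0.0014 -0.0007 -1.    ]
```

View pics/w7.png

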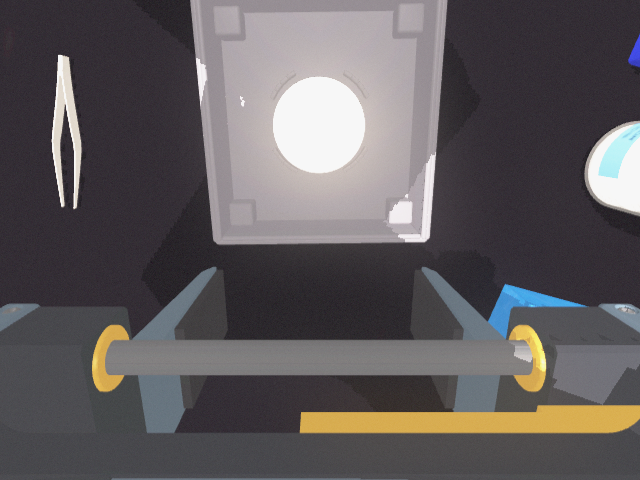

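The dish sits centred in the nest at (319,125), with the case edges square to the tool. Next, the divider.

move_arm(steps=[-0.88,-0.95,0,0,0,0,0.42,-0.88,-0.95,0,0,0,0,0.42,-0.88,-0.95,0,0,0,0,0.42,-0.88,-0.95,0,0,0,0,0.42,0,0,0.1,0,0,0.8,0.42,0,0,0.1,0,0,0.8,0.42,0,0,0,0,0,0.8,0.42,0,0,0,0,0,0,0.42,0,0,0,0,0,0,0.42])

```text
time: 11.7
eef_pos: [0.5037, -0.3279, 0.1284]
ee_rot: [[-0.124, 0.992, -0.0], [0.992, 0.124, 0.0], [0.0, -0.0, -1.0]]
ft_force: [-0.3, 0.8, -0.9]
width: 0.42
gripper_force: 0.0
```

Run:
```python
from h import *
import pickle
w7=pickle.load(open('w7.pkl','rb'))
a,b=onz(w7,(215,242),.052),onz(w7,(430,241),.052);m=(a+b)/2;u=(b-a)/np.linalg.norm(b-a);n=np.array([-u[1],u[0],0]);c=m+.079*n
print('case',c,'heading x',np.degrees(np.arctan2(u[1],u[0])),np.linalg.norm(b-a),'dish',onz(w7,(319.5,125),.018))
ps=[onz(w7,p,.024) for p in((242,212),(400,212),(411,17),(229,19))];print('posts mean',np.mean(ps,0),np.ptp(ps,0))
togo(.500,-.339,.009,6.8)
d=cam('wrist');pickle.dump(d,open('w8.pkl','wb'));cv2.imwrite('pics/w8.png',d['img'])
```

```text
case [ 0.5849 -0.0277  0.052 ] heading x 21.491952397806827 0.15057534721315433 dish [ 0.5837 -0.0292  0.018 ]
posts mean [ 0.5835 -0.0269  0.024 ] [0.16   0.1656 0.    ]
shift [-0.2125 -0.1004  2.3884] turn 0.05280439493905931 j6 -0.8006178158788103 tilt [-0.0002  0.0002 -1.    ]
```

View pics/w8.png

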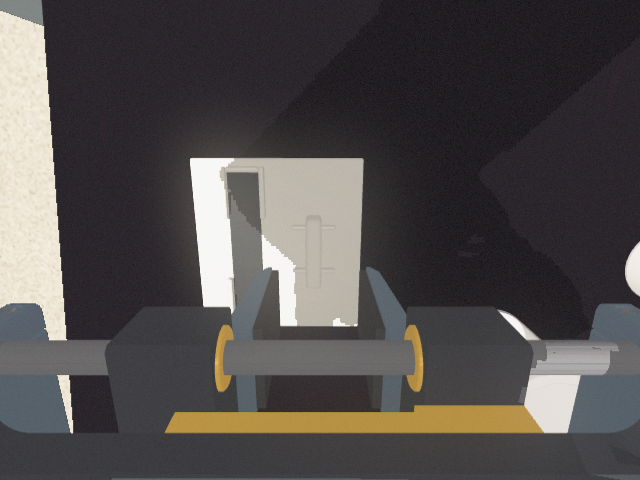

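The fin centre is at (313.5,251) and the plate is aligned with the tool. Descending and pinching.

move_arm(steps=[-0.2,-0.08,0.6,0,0,0,0.42,0,0,0.6,0,0,0,0.42,0,0,0.6,0,0,0,0.42,0,0,0.4,0,0,0,0.42,0,0,0.19,0,0,0,0.42,0,0,0,0,0,0,0.42,0,0,0,0,0,0,0,0,0,0,0,0,0,0,0,0,0,0,0,0,0,0,0,0,0,0,0,0], squeeze=40)

```text
time: 13.0
eef_pos: [0.5011, -0.3391, 0.0094]
ee_rot: [[-0.121, 0.993, 0.001], [0.993, 0.121, -0.0], [-0.001, 0.001, -1.0]]
ft_force: [0.2, 0.0, 6.0]
width: 0.129
gripper_force: 40.0
```

move_arm(steps=[0,0,0,0,0,0,0,0,0,0,0,0,0,0,0,0,-0.2,0,0,0,0,0,0,-0.6,0,0,0,0,0,0,-0.8,0,0,0,0,0,0,-0.6,0,0,0,0,0,0,0,0,0,0,0])

```text
time: 13.88
eef_pos: [0.5019, -0.3398, 0.1217]
ee_rot: [[-0.121, 0.993, 0.003], [0.993, 0.121, -0.003], [-0.003, 0.003, -1.0]]
ft_force: [0.3, -0.6, -3.0]
width: 0.129
gripper_force: 40.0
```

Run:
```python
from h import *
import pickle
s=read_state();print(s['eef_pos'],s['width'],s['gripper_force'],s['time'])
u=np.array([np.cos(np.radians(21.4)),np.sin(np.radians(21.4))]);p=np.array([.5842,-.0275])+.028*u;print(p)
togo(p[0],p[1],.13,21.4)
d=cam('wrist');pickle.dump(d,open('w9.pkl','wb'));cv2.imwrite('pics/w9.png',d['img'])
```

```text
[ 0.5019 -0.3398  0.1217] 0.12908332631162664 39.999622106552124 13.875
[ 0.6103 -0.0173]
shift [ 6.1382  2.9341 -0.1771] turn -2.4048632952545717 j6 -0.8152084913049178 tilt [ 0.0034 -0.0028 -1.    ]
```

View pics/w9.png

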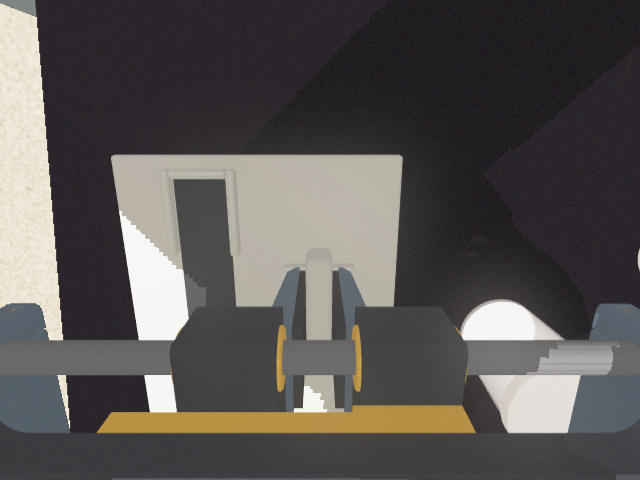

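Divider held by the fin, plate level, with its far edge (112,156)-(402,156) square to the tool. Carrying it over the case.

move_arm(steps=[0.88,0.42,0,0,0,0,0,0.88,0.42,0,0,0,0,0,0.88,0.42,0,0,0,0,0,0.88,0.42,0,0,0,0,0,0.88,0.42,0,0,0,-0.6,0,0.88,0.42,0,0,0,-0.6,0,0.88,0.42,0,0,0,-0.6,0,0,0,0,0,0,-0.6,0,0,0,0,0,0,0,0,0,0,0,0,0,0,0])

```text
time: 15.18
eef_pos: [0.6001, -0.0133, 0.1184]
ee_rot: [[-0.362, 0.932, -0.001], [0.932, 0.362, 0.0], [0.0, -0.001, -1.0]]
ft_force: [0.2, 0.1, -0.9]
width: 0.129
gripper_force: 40.0
```

Run:
```python
from h import *
import pickle
s=read_state();print(s['eef_pos'],s['width'])
togo(.6103+.0015*-.365*-1*-1,-.0173+.0015*.93,.07,21.4)
d=cam('wrist');pickle.dump(d,open('w10.pkl','wb'));cv2.imwrite('pics/w10.png',d['img'])
```

```text
[ 0.6001 -0.0133  0.1184] 0.1290447008517523
shift [-0.1178  0.1617  0.967 ] turn -0.025644709622227424 j6 -0.4924026764119976 tilt [-0.0011  0.     -1.    ]
```

move_arm(steps=[-0.12,0.16,0.4,0,0,0,0,0,0,0.4,0,0,0,0,0,0,0,0,0,0,0,0,0,0,0,0,0,0])

```text
time: 15.72
eef_pos: [0.6104, -0.0158, 0.0788]
ee_rot: [[-0.364, 0.931, -0.0], [0.931, 0.364, 0.0], [0.0, -0.0, -1.0]]
ft_force: [0.3, 0.5, -1.5]
width: 0.128
gripper_force: 40.0
```

Run:
```python
from h import *
import pickle
togo(.6098,-.0159,.036,21.4)
d=cam('wrist');pickle.dump(d,open('w10.pkl','wb'));cv2.imwrite('pics/w10.png',d['img'][60:340])
```

```text
shift [ 0.0027 -0.0125  0.8563] turn -0.009877516841382791 j6 -0.4960849092014137 tilt [-0.0001  0.     -1.    ]
```

View pics/w10.png

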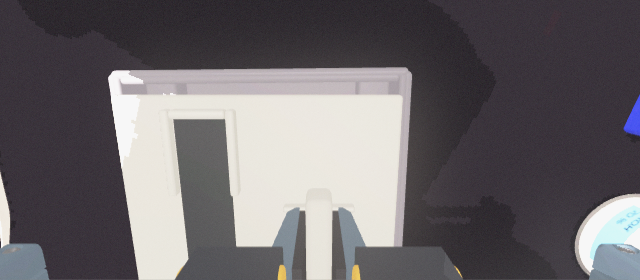

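The plate (top edge at row 156) sits inside the rim outline (110,133)-(411,128), needing about 2 mm along tool +x and half a degree of turn. Lowering.

move_arm(steps=[0.04,0,0.25,0,0,-0.1,0,0,0,0.2,0,0,0,0,0,0,0.15,0,0,0,0,0,0,0.12,0,0,0,0,0,0,0.1,0,0,0,0,0,0,0.04,0,0,0,0,0,0,0,0,0,0,0])

```text
time: 16.65
eef_pos: [0.6095, -0.0137, 0.0359]
ee_rot: [[-0.374, 0.927, 0.0], [0.927, 0.374, 0.0], [0.0, 0.0, -1.0]]
ft_force: [0.9, -0.4, -2.5]
width: 0.13
gripper_force: 40.0
```

Run:
```python
from h import *
import pickle
s=read_state();print(s['eef_pos'],s['ft_force'],s['wrist_torque'])
d=cam('wrist');cv2.imwrite('pics/w11.png',d['img'][60:340])
```

```text
[ 0.6095 -0.0137  0.0359] [ 0.8636 -0.3732 -2.4948] [-0.0278  0.0164  0.0354]
```

View pics/w11.png

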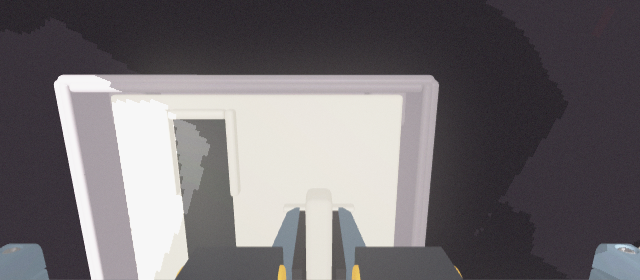

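The plate is inside the walls, square and about 2 mm above the posts. Seating it and releasing.

move_arm(steps=[0,0,0.04,0,0,0,0,0,0,0,0,0,0,0,0,0,0,0,0,0,0.42,0,0,0,0,0,0,0.42,0,0,0,0,0,0,0.42,0,0,-0.6,0,0,0,0.42,0,0,-1,0,0,0,0.42,0,0,-0.6,0,0,0,0.42,0,0,0,0,0,0,0.42])

```text
time: 17.82
eef_pos: [0.6108, -0.0138, 0.1464]
ee_rot: [[-0.374, 0.927, 0.004], [0.927, 0.374, -0.001], [-0.002, 0.004, -1.0]]
ft_force: [0.2, -0.1, -0.6]
width: 0.416
gripper_force: 0.0
```

Run:
```python
from h import *
togo(.405,-.1066,.14,16)
d=cam('wrist');import pickle;pickle.dump(d,open('w12.pkl','wb'));cv2.imwrite('pics/w12.png',d['img'])
```

```text
shift [-0.1805 -4.5125  0.1105] turn 0.9950400603767425 j6 -0.5037673324173768 tilt [ 0.0044 -0.0005 -1.    ]
```

View pics/w12.png

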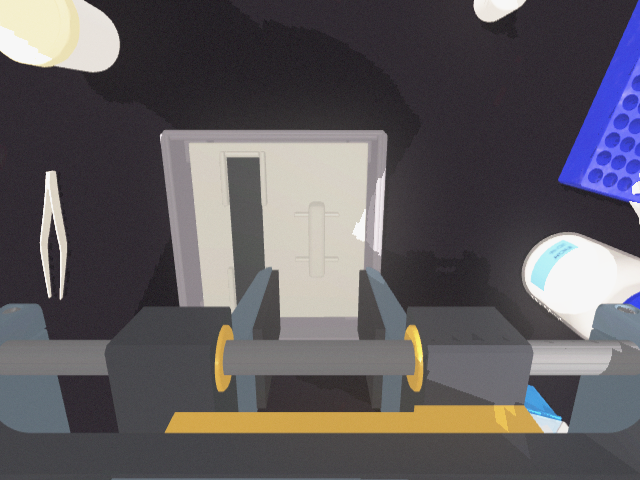

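The divider is seated level in the case: plate edge (189..368, row 142), fin centre (316,240), channel (227-265). My picture quota is used up, so from here I check by numbers only. Next, the forceps.

move_arm(steps=[-0.04,-0.9,0,0,0,0,0.42,-0.04,-0.9,0,0,0,0,0.42,-0.04,-0.9,0,0,0,0,0.42,-0.04,-0.9,0,0,0,0,0.42,-0.03,-0.9,0,0,0,0,0.42,0,0,0.1,0,0,1,0.42,0,0,0,0,0,0,0.42,0,0,0,0,0,0,0.42])

```text
time: 18.88
eef_pos: [0.4045, -0.1065, 0.1386]
ee_rot: [[-0.278, 0.961, -0.001], [0.961, 0.278, 0.0], [0.0, -0.0, -1.0]]
ft_force: [0.3, 0.3, -0.2]
width: 0.42
gripper_force: 0.0
```

```bash
cat >> h.py <<'E'
def forc(d,roi,z,lo=110):
    k=np.vstack(blobs(d['img'],(0,0,lo),(179,255,255),roi,8));r=cv2.minAreaRect(k);P=np.array([onz(d,p,z) for p in cv2.boxPoints(r)])
    e=P-np.roll(P,1,0);L=np.linalg.norm(e,axis=1);u=e[L.argmax()];print('rect',np.round(r[0],1),np.round(r[1],1),'mid',P.mean(0),'sides',L[:2],'heading',np.degrees(np.arctan2(u[1],u[0]))%180);return r[0],P.mean(0)
E
python3 - <<'E'
from h import *
import pickle
w3,w12=[pickle.load(open(f'w{i}.pkl','rb')) for i in(3,12)]
d=cam('wrist');pickle.dump(d,open('w13.pkl','wb'))
a,_=forc(w12,(35,165,72,302),.008);b,_=forc(w3,(155,40,195,195),.008)
s=read_state();print(s['eef_pos'],s['time'])
for X in([.4066,-.1066,.008],[.3944,-.0523,.008],[.419,-.1615,.008]):print(proj(d,np.array(X)))
c,m=forc(d,(275,130,365,325),.008)
print(tri([(w3,b),(d,c),(w12,a)]));togo(m[0],m[1],.004,16)
k=blobs(d['img'],(0,0,110),(179,255,255),(275,130,365,325));print([cv2.boundingRect(x) for x in k])
E
```

```text
rect [ 52.5 234.5] [ 27. 129.] mid [ 0.4072 -0.1049  0.008 ] sides [0.0237 0.1147] heading 100.02173371361992
rect [175. 119.] [142.  24.] mid [ 0.4066 -0.1066  0.008 ] sides [0.1129 0.0189] heading 101.7661312785683
[ 0.4046 -0.1065  0.1387] 18.925
[322.0204 231.5044]
[326.539  162.0866]
[317.9734 294.8212]
rect [319.5 226.5] [133.  21.] mid [ 0.4043 -0.1059  0.008 ] sides [0.1116 0.0162] heading 105.69553307411373
(array([ 0.404 , -0.1044,  0.0031]), np.float64(0.0002934108938647931))
shift [ 0.0126 -0.0031  2.6938] turn 0.01780989297952118 j6 -0.6814105149276388 tilt [-0.0004  0.0002 -1.    ]
[(309, 160, 22, 134)]
```

move_arm(steps=[0.01,0,0.6,0,0,0,0.42,0,0,0.6,0,0,0,0.42,0,0,0.6,0,0,0,0.42,0,0,0.5,0,0,0,0.42,0,0,0.25,0,0,0,0.42,0,0,0.13,0,0,0,0.42,0,0,0,0,0,0,0.42,0,0,0,0,0,0,0,0,0,0,0,0,0,0,0,0,0,0,0,0,0], squeeze=15)

```text
time: 20.18
eef_pos: [0.4045, -0.1063, 0.0053]
ee_rot: [[-0.275, 0.961, 0.001], [0.961, 0.275, -0.0], [-0.001, 0.001, -1.0]]
ft_force: [0.4, 0.3, 7.3]
width: 0.172
gripper_force: 15.0
```

move_arm(steps=[0,0,0,0,0,0,0,0,0,0,0,0,0,0,0,0,-0.4,0,0,0,0,0,0,-0.8,0,0,0,0,0,0,-0.8,0,0,0,0,0,0,-0.4,0,0,0,0,0,0,0,0,0,0,0,0,0,0,0,0,0,0])

```text
time: 21.18
eef_pos: [0.4039, -0.1061, 0.1244]
ee_rot: [[-0.275, 0.961, -0.001], [0.961, 0.275, 0.0], [0.0, -0.0, -1.0]]
ft_force: [0.6, 0.1, -0.4]
width: 0.173
gripper_force: 15.0
```

Run:
```python
from h import *
s=read_state();print(s['eef_pos'],s['width'],s['gripper_force'])
d=cam('wrist')
# forceps in hand: tool z ~ 0 plane; view region between fingers
z=s['eef_pos'][2]+.003
k=blobs(d['img'],(0,0,120),(179,255,255),(270,100,370,338),8)
T=np.eye(4);T[:3,:3]=s['ee_rot'];T[:3,3]=s['eef_pos']
for x in k:
    b=cv2.boundingRect(x);print(b,[(np.linalg.inv(T)@np.append(onz(d,p,z),1))[:3] for p in((b[0]+b[2]/2,b[1]),(b[0]+b[2]/2,b[1]+b[3]))],cv2.minAreaRect(x))
togo(.559,-.0337,.07,21.9)
```

```text
[ 0.4039 -0.1061  0.1244] 0.1729666909800793 14.99997854232788
(302, 185, 34, 153) [array([ 0.057 , -0.0006, -0.003 ]), array([-0.0184, -0.0006, -0.003 ])] ((318.5, 261.0), (152.0, 33.0), 90.0)
(360, 325, 9, 13) [array([-0.0112,  0.0216, -0.003 ]), array([-0.0184,  0.0219, -0.003 ])] ((364.0, 331.0), (12.0, 8.0), 90.0)
(270, 325, 8, 13) [array([-0.0113, -0.0225, -0.003 ]), array([-0.0184, -0.0227, -0.003 ])] ((273.5, 331.0), (12.0, 7.0), 90.0)
shift [0.5348 3.3851 1.0796] turn -0.9884913882662426 j6 -0.6787048953417957 tilt [-0.0013  0.0005 -1.    ]
```

move_arm(steps=[0.14,0.85,0,0,0,0,0,0.14,0.85,0,0,0,0,0,0.13,0.85,0,0,0,0,0,0.13,0.84,0,0,0,0,0,0,0,0,0,0,-1,0,0,0,0.4,0,0,0,0,0,0,0,0,0,0,0,0,0,0,0,0,0,0])

```text
time: 22.22
eef_pos: [0.5596, -0.0336, 0.1047]
ee_rot: [[-0.374, 0.928, -0.001], [0.928, 0.374, 0.0], [0.0, -0.001, -1.0]]
ft_force: [0.3, -0.4, -0.2]
width: 0.166
gripper_force: 15.0
```

Run:
```python
from h import *
import pickle
s=read_state();print(s['eef_pos'],s['width'],s['time'])
d=cam('wrist');pickle.dump(d,open('w14.pkl','wb'));cv2.imwrite('pics/w14.png',d['img'])
T=np.eye(4);T[:3,:3]=s['ee_rot'];T[:3,3]=s['eef_pos'];Ti=np.linalg.inv(T)
L=lambda p,z:(Ti@np.append(onz(d,p,z),1))[:2]
v=cv2.cvtColor(d['img'],cv2.COLOR_BGR2GRAY)
# expected places of divider features by projecting with current estimate
u=np.array([.9279,.3730]);n=np.array([-.3730,.9279]);c=np.array([.559,-.0337])+.026*u
P=lambda x,y,z:np.round(proj(d,np.array([*(c+x*u+y*n),z])))
print('far plate corners',P(-66,0,0)*0,P(-.066,.071,.029),P(.066,.071,.029),'rim',P(-.074,.079,.052),P(.074,.079,.052),'chan far',P(-.0385,.061,.029),P(-.0135,.061,.029))
for yy in(.030,.045):
    r=int(P(-.026,yy,.029)[1]);x0=int(P(-.074,yy,.05)[0])-12;row=v[r,x0:x0+330];g=np.where(abs(np.diff(row.astype(int)))>18)[0];print(r,[(x0+i,int(row[i]),int(row[i+1])) for i in g])
col=v[90:200,int(P(0,.06,.029)[0])];print(int(P(0,.06,.029)[0]),[(90+i,int(col[i]),int(col[i+1])) for i in np.where(abs(np.diff(col.astype(int)))>12)[0]])
col=v[90:240,int(P(-.033,.06,.029)[0])];print(int(P(-.033,.06,.029)[0]),[(90+i,int(col[i]),int(col[i+1])) for i in np.where(abs(np.diff(col.astype(int)))>12)[0]])
```

```text
[ 0.5596 -0.0336  0.1047] 0.16625050059740534 22.225
far plate corners [-0.  0.] [255. 144.] [467. 144.] rim [233. 131.] [498. 131.] chan far [299. 160.] [339. 160.]
208 [(np.int64(232), 71, 170), (np.int64(257), 183, 225), (np.int64(299), 218, 110), (np.int64(314), 105, 214), (np.int64(315), 214, 241), (np.int64(321), 242, 186), (np.int64(322), 186, 111), (np.int64(336), 109, 162), (np.int64(337), 162, 220), (np.int64(457), 228, 173), (np.int64(484), 180, 245), (np.int64(487), 236, 109), (np.int64(488), 109, 72)]
185 [(np.int64(230), 66, 119), (np.int64(231), 119, 174), (np.int64(256), 184, 225), (np.int64(298), 218, 167), (np.int64(299), 167, 109), (np.int64(314), 109, 132), (np.int64(315), 132, 220), (np.int64(320), 223, 192), (np.int64(321), 192, 112), (np.int64(336), 111, 138), (np.int64(337), 138, 213), (np.int64(459), 228, 202), (np.int64(460), 202, 165), (np.int64(490), 178, 88), (np.int64(491), 88, 62)]
360 [(np.int64(131), 63, 105), (np.int64(132), 105, 166), (np.int64(146), 192, 220)]
308 [(np.int64(131), 59, 108), (np.int64(132), 108, 168), (np.int64(146), 190, 220), (np.int64(163), 222, 159), (np.int64(164), 159, 110)]
```

The channel (columns 299-337) is centred on the forceps (314-321). A 2 mm correction along −x, then lowering.

move_arm(steps=[-0.04,0,0.4,0,0,0,0,0,0,0.4,0,0,0,0,0,0,0.3,0,0,0,0,0,0,0.15,0,0,0,0,0,0,0.1,0,0,0,0,0,0,0.05,0,0,0,0,0,0,0,0,0,0,0])

```text
time: 23.15
eef_pos: [0.5606, -0.0354, 0.0351]
ee_rot: [[-0.374, 0.927, 0.0], [0.927, 0.374, -0.0], [-0.0, 0.0, -1.0]]
ft_force: [0.3, -0.6, 0.1]
width: 0.17
gripper_force: 15.0
```

move_arm(steps=[0,0,0.01,0,0,0,0.4,0,0,0,0,0,0,0.4,0,0,0,0,0,0,0.4,0,0,-0.5,0,0,0,0.4,0,0,-1,0,0,0,0.4,0,0,-1,0,0,0,1,0,0,-0.5,0,0,0,1,0,0,0,0,0,0,1,0,0,0,0,0,0,1])

```text
time: 24.28
eef_pos: [0.56, -0.0354, 0.1837]
ee_rot: [[-0.374, 0.927, -0.001], [0.927, 0.374, 0.0], [0.001, -0.001, -1.0]]
ft_force: [-0.1, 0.5, 0.8]
width: 0.814
gripper_force: 0.0
```

Run:
```python
from h import *
import pickle
s=read_state();print(s['eef_pos'],s['width'],s['time'])
d=cam('wrist');pickle.dump(d,open('w15.pkl','wb'));cv2.imwrite('pics/w15.png',d['img'])
v=cv2.cvtColor(d['img'],cv2.COLOR_BGR2GRAY)
u=np.array([.9272,.3745]);n=np.array([-.3745,.9272]);c=np.array([.5606,-.0354])+.026*u
P=lambda x,y,z:proj(d,np.array([*(c+x*u+y*n),z]))
for yy in(.05,.03,.0,-.02,-.04):
    a,b=P(-.050,yy,.031),P(-.006,yy,.031);r=int(a[1]);x0,x1=int(a[0]),int(b[0]);row=v[r,x0:x1].astype(int);g=np.where(abs(np.diff(row))>25)[0]
    print('y',yy,'row',r,'centre expected',P(-.026,yy,.034)[0],[(x0+int(i),int(row[i]),int(row[i+1])) for i in g])
cc=int(P(-.026,.05,.034)[0])
for q in(cc-3,cc,cc+3):
    col=v[80:400,q].astype(int);print(q,[(80+int(i),int(col[i]),int(col[i+1])) for i in np.where(abs(np.diff(col))>25)[0]])
print('expected tip rows',P(-.026,.0565,.034)[1],P(-.026,-.0565,.034)[1])
togo(.399,.0548,.14,None)
```

```text
[ 0.56   -0.0354  0.1837] 0.8135802941494398 24.275
y 0.05 row 166 centre expected 320.31212525008647 [(303, 180, 132), (304, 132, 83), (317, 84, 220), (320, 218, 182), (321, 182, 93), (333, 110, 176)]
y 0.03 row 190 centre expected 320.2956785134904 [(303, 183, 150), (304, 150, 89), (315, 87, 213), (316, 213, 121), (317, 121, 88), (321, 88, 148), (322, 148, 176), (323, 176, 92), (332, 91, 131), (333, 131, 180)]
y 0.0 row 224 centre expected 320.27208451903095 [(304, 193, 91), (310, 85, 201), (311, 201, 123), (312, 123, 86), (326, 85, 154), (328, 149, 92), (332, 85, 165), (333, 165, 194)]
y -0.02 row 246 centre expected 320.2570295370205 [(304, 192, 109), (309, 83, 181), (311, 167, 86), (327, 89, 206), (328, 206, 128), (329, 128, 88), (332, 86, 191)]
y -0.04 row 267 centre expected 320.2424821991298 [(304, 186, 129), (305, 129, 83), (311, 81, 213), (312, 213, 134), (313, 134, 82), (325, 81, 173), (327, 156, 90), (332, 106, 180)]
317 [(127, 49, 85), (128, 85, 132), (139, 150, 181), (152, 181, 113), (153, 113, 87), (175, 118, 144), (177, 149, 177), (186, 188, 159), (187, 159, 126), (286, 80, 125), (287, 125, 165), (296, 185, 153), (320, 117, 69), (339, 58, 97), (374, 107, 68)]
320 [(127, 47, 82), (128, 82, 135), (139, 151, 181), (152, 182, 113), (153, 113, 86), (158, 85, 180), (159, 180, 216), (176, 216, 128), (177, 128, 87), (286, 80, 126), (287, 126, 166), (296, 186, 154), (320, 119, 68), (339, 60, 98), (374, 107, 67)]
323 [(127, 50, 82), (128, 82, 131), (139, 152, 179), (152, 179, 112), (189, 150, 176), (190, 176, 206), (198, 152, 122), (286, 79, 126), (287, 126, 169), (296, 187, 153), (320, 116, 70), (339, 57, 96), (374, 106, 67)]
expected tip rows 158.40838806395857 285.90289281795384
shift [ 2.8745 -2.3076  0.8729] turn 0 j6 -0.5529288943748885 tilt [-0.0017  0.0003 -1.    ]
```

Forceps lie in the channel, centred within about 3 mm. Now the jar.

move_arm(steps=[0.72,-0.58,0,0,0,0,1,0.72,-0.58,0,0,0,0,1,0.72,-0.58,0,0,0,0,1,0.71,-0.57,0,0,0,0,1,0,0,0,0,0,0,1,0,0,0,0,0,0,1])

```text
time: 25.08
eef_pos: [0.4, 0.0544, 0.1841]
ee_rot: [[-0.374, 0.927, -0.0], [0.927, 0.374, -0.0], [0.0, -0.0, -1.0]]
ft_force: [0.6, 0.2, 0.5]
width: 1.0
gripper_force: 0.0
```

Run:
```python
from h import *
import pickle
w15,w1=pickle.load(open('w15.pkl','rb')),pickle.load(open('w1.pkl','rb'))
v=cv2.cvtColor(w15['img'],cv2.COLOR_BGR2GRAY)
for q in(310,311,312,325,326,327):
    col=v[200:300,q].astype(int);print(q,[(200+int(i),int(col[i]),int(col[i+1])) for i in np.where(abs(np.diff(col))>25)[0]])
d=cam('wrist');pickle.dump(d,open('w16.pkl','wb'));cv2.imwrite('pics/w16.png',d['img'])
e=proj(d,np.array([.399,.055,.07]));print('expect',e)
x,y=e.astype(int);print(d['img'][y,x],d['img'][y-30:y+30:6,x].mean(1))
for k in blobs(d['img'],(10,40,120),(40,255,255),(200,80,440,338),200):
    p=cv2.fitEllipse(k);print(p,cv2.boundingRect(k),onz(d,p[0],.068),tri([(d,p[0]),(w1,(154.6,48.8))]))
    togo(*onz(d,p[0],.068)[:2],.046)
```

```text
310 [(226, 106, 135), (227, 135, 163), (230, 178, 206), (243, 214, 188), (246, 181, 153), (286, 82, 125), (287, 125, 168), (296, 185, 150)]
311 [(221, 136, 167), (226, 214, 186), (229, 157, 125), (245, 141, 167), (256, 210, 183), (258, 177, 151), (262, 146, 120), (286, 81, 123), (287, 123, 170), (296, 186, 153)]
312 [(215, 138, 167), (217, 178, 204), (222, 181, 155), (223, 155, 123), (261, 171, 200), (267, 213, 186), (269, 181, 155), (273, 143, 117), (286, 80, 123), (287, 123, 168), (296, 188, 154)]
325 [(205, 170, 204), (209, 215, 189), (210, 189, 155), (214, 124, 94), (274, 110, 137), (276, 138, 168), (287, 133, 169), (296, 187, 153)]
326 [(212, 174, 206), (216, 216, 190), (217, 190, 154), (220, 123, 94), (262, 108, 134), (276, 182, 152), (278, 147, 121), (286, 85, 126), (287, 126, 169), (296, 186, 154)]
327 [(215, 115, 144), (219, 172, 203), (223, 190, 154), (227, 123, 95), (256, 171, 200), (286, 80, 123), (287, 123, 170), (296, 184, 153)]
expect [318.7427 235.2267]
[180 223 235] [215.3333 213.     212.6667 212.6667 214.     212.6667 213.3333 212.3333
 213.3333 214.6667]
((319.5477294921875, 232.84873962402344), (66.07120513916016, 66.29096221923828), 80.86476135253906) (286, 200, 68, 67) [0.3991 0.0565 0.068 ] (array([0.3993, 0.0558, 0.0658]), np.float64(9.002361603595542e-05))
shift [ 0.052  -0.006   2.7622] turn 0 j6 -0.39669971370660556 tilt [-0.0001 -0.0001 -1.    ]
```

move_arm(steps=[0.03,0,0.6,0,0,0,1,0,0,0.6,0,0,0,1,0,0,0.6,0,0,0,1,0,0,0.5,0,0,0,1,0,0,0.3,0,0,0,1,0,0,0.16,0,0,0,1,0,0,0,0,0,0,1,0,0,0,0,0,0,0.3,0,0,0,0,0,0,0.3,0,0,0,0,0,0,0.3], squeeze=20)

```text
time: 26.38
eef_pos: [0.3994, 0.0558, 0.0468]
ee_rot: [[-0.374, 0.927, 0.001], [0.927, 0.374, -0.0], [-0.0, 0.001, -1.0]]
ft_force: [0.5, 0.3, -0.5]
width: 0.705
gripper_force: 0.0
```

move_arm(steps=[0,0,0,0,0,0,0.3,0,0,0,0,0,0,0.3,0,0,0,0,0,0,0.3,0,0,-0.2,0,0,0,0.3,0,0,-0.4,0,0,0,0.3,0,0,-0.6,0,0,0,0.3,0,0,-0.6,0,0,0,0.3,0,0,0,0,0,0,0.3])

```text
time: 27.38
eef_pos: [0.4001, 0.0558, 0.1384]
ee_rot: [[-0.374, 0.927, 0.004], [0.927, 0.374, -0.0], [-0.001, 0.003, -1.0]]
ft_force: [-0.2, 0.6, -0.2]
width: 0.571
gripper_force: 20.0
```

Run:
```python
from h import *
s=read_state();print(s['eef_pos'],s['width'],s['gripper_force'],s['wrist_torque'])
d=cam('wrist');cv2.imwrite('pics/w17.png',d['img'])
T=np.eye(4);T[:3,:3]=s['ee_rot'];T[:3,3]=s['eef_pos']
for k in blobs(d['img'],(10,40,120),(40,255,255),(230,80,410,338),200):print(cv2.boundingRect(k),[(np.linalg.inv(T)@np.append(onz(d,(319,cv2.boundingRect(k)[1]),s['eef_pos'][2]+.024),1))[:3]])
togo(.489,.3365,.15)
```

```text
[0.4001 0.0558 0.1384] 0.571281475116213 19.99994784593582 [-0.0391  0.0393 -0.0263]
(259, 261, 120, 77) [array([ 0.0295, -0.0006, -0.024 ])]
shift [ 4.5366  3.7601 -0.2499] turn 0 j6 -0.3929489503159478 tilt [ 0.0021 -0.0001 -1.    ]
```

move_arm(steps=[0.76,0.63,0,0,0,0,0.3,0.76,0.63,0,0,0,0,0.3,0.76,0.63,0,0,0,0,0.3,0.76,0.63,0,0,0,0,0.3,0.75,0.62,0,0,0,0,0.3,0.75,0.62,0,0,0,0,0.3,0,0,0,0,0,0,0.3,0,0,0,0,0,0,0.3])

```text
time: 28.42
eef_pos: [0.4877, 0.3361, 0.1353]
ee_rot: [[-0.375, 0.927, -0.002], [0.927, 0.375, -0.001], [-0.0, -0.002, -1.0]]
ft_force: [0.9, -0.6, -0.4]
width: 0.57
gripper_force: 20.0
```

Run:
```python
from h import *
import pickle
s=read_state();print(s['eef_pos'],s['width'],s['time'])
d=cam('wrist');pickle.dump(d,open('w18.pkl','wb'));cv2.imwrite('pics/w18.png',d['img'])
v=cv2.cvtColor(d['img'],cv2.COLOR_BGR2GRAY)
for nm,X in dict(c1=[.4322,.2283,.016],c2=[.4457,.3831,.016],c3=[.5404,.3749,.016],c4=[.5273,.222,.016],wide=[.489,.3365,.023],narrow=[.482,.259,.023]).items():print(nm,proj(d,np.array(X)))
k=blobs(d['img'],(0,0,90),(40,255,255),(60,0,600,262),400)
k=blobs(d['img'],(0,0,85),(179,120,255),(0,0,640,300),400)
for x in k[:4]:print(cv2.contourArea(x),cv2.boundingRect(x),cv2.approxPolyDP(cv2.convexHull(x),8,True)[:,0].tolist())
togo(.489,.3365,.05)
```

```text
[0.4877 0.3361 0.1353] 0.5695643015638502 28.425
c1 [211.2066 324.5632]
c2 [291.1822 157.3891]
c3 [402.0547 214.2959]
c4 [312.9579 367.0027]
wide [321.7152 237.1232]
narrow [278.212 318.19 ]
25036.0 (0, 0, 118, 300) [[117, 0], [51, 299], [0, 299], [0, 0]]
16867.5 (223, 154, 192, 146) [[223, 298], [292, 154], [402, 212], [414, 299]]
12044.0 (391, 0, 249, 117) [[639, 116], [391, 0], [544, 0], [623, 32], [639, 48]]
2367.0 (499, 266, 113, 34) [[499, 298], [517, 274], [549, 266], [611, 299]]
shift [0.006  0.0317 1.7115] turn 0 j6 0.11889371643029237 tilt [-0.0017 -0.0011 -1.    ]
```

Caddy corners match the prediction within 3 px. Lowering the jar.

move_arm(steps=[0,0.02,0.5,0,0,0,0.3,0,0,0.5,0,0,0,0.3,0,0,0.3,0,0,0,0.3,0,0,0.15,0,0,0,0.3,0,0,0.1,0,0,0,0.3,0,0,0.1,0,0,0,0.3,0,0,0,0,0,0,0.3])

```text
time: 29.35
eef_pos: [0.4895, 0.3371, 0.0539]
ee_rot: [[-0.374, 0.927, 0.0], [0.927, 0.374, 0.0], [0.0, 0.0, -1.0]]
ft_force: [-0.7, -0.5, -0.7]
width: 0.568
gripper_force: 20.0
```

move_arm(steps=[0,0,0.07,0,0,0,0.3,0,0,0,0,0,0,0.3,0,0,0,0,0,0,0.85,0,0,0,0,0,0,0.85,0,0,0,0,0,0,0.85,0,0,-0.5,0,0,0,0.85,0,0,-1,0,0,0,0.85,0,0,-1,0,0,0,0.85,0,0,0,0,0,0,0.85])

```text
time: 30.48
eef_pos: [0.4914, 0.3381, 0.1793]
ee_rot: [[-0.374, 0.927, 0.006], [0.927, 0.374, 0.003], [0.001, 0.007, -1.0]]
ft_force: [-0.2, -0.1, -0.9]
width: 0.846
gripper_force: 0.0
```

Run:
```python
from h import *
import pickle
s=read_state();print(s['eef_pos'],s['time'])
d=cam('wrist');pickle.dump(d,open('w19.pkl','wb'));cv2.imwrite('pics/w19.png',d['img'])
for k in blobs(d['img'],(10,40,120),(40,255,255),(200,80,440,338),200):
    p=cv2.fitEllipse(k);print('lid',p,onz(d,p[0],.073),onz(d,p[0],.07))
t=cam('top');x,y=proj(t,np.array([.489,.3365,.07])).astype(int);print(x,y)
for k in blobs(t['img'],(10,30,150),(40,255,255),(x-25,y-25,x+25,y+25),50):
    p=cv2.fitEllipse(k);print('top lid',p,onz(t,p[0],.073),tri([(t,p[0]),(d,cv2.fitEllipse(blobs(d['img'],(10,40,120),(40,255,255),(200,80,440,338),200)[0])[0])]))
togo(.655,.191,.19,-5)
w1=pickle.load(open('w1.pkl','rb'))
print([proj(w1,np.array([.655,.191,z])) for z in(0,.048,.086)])
q=w1['img'][275:340,285:335].mean(2)
for r in range(0,60,4):
    c=np.where(q[r]>120)[0];print(275+r,(285+c.min(),285+c.max()) if len(c) else None,end=' ')
```

```text
[0.4914 0.3381 0.1793] 30.475
lid ((314.32794189453125, 262.36181640625), (17.88797950744629, 54.98554992675781), 88.67041015625) [0.4952 0.3198 0.073 ] [0.4956 0.3188 0.07  ]
184 267
top lid ((185.15481567382812, 266.59771728515625), (21.019838333129883, 21.147008895874023), 9.069677352905273) [0.4906 0.3346 0.073 ] (array([0.4912, 0.3276, 0.0965]), np.float64(0.0008786393898489651))
shift [-3.9466  1.9784 -0.2896] turn 4.494898294313919 j6 0.11910584475719874 tilt [ 0.0005  0.0002 -1.    ]
[array([311.5144, 285.0209]), array([310.7466, 302.0533]), array([310.0114, 318.3633])]
275 None 279 None 283 (np.int64(305), np.int64(314)) 287 (np.int64(301), np.int64(318)) 291 (np.int64(299), np.int64(319)) 295 (np.int64(299), np.int64(320)) 299 (np.int64(299), np.int64(320)) 303 (np.int64(299), np.int64(320)) 307 (np.int64(300), np.int64(319)) 311 (np.int64(305), np.int64(314)) 315 (np.int64(306), np.int64(313)) 319 (np.int64(307), np.int64(312)) 323 (np.int64(307), np.int64(311)) 327 (np.int64(309), np.int64(310)) 331 None
```

Top view puts the jar lid at (.4906,.3346), round and upright in the wide collar. Next, the dropper, estimated at (.664,.1905).

move_arm(steps=[-0.8,0.43,0,0,0,0,0.65,-0.8,0.43,0,0,0,0,0.65,-0.8,0.43,0,0,0,0,0.65,-0.8,0.43,0,0,0,0,0.65,-0.81,0.43,0,0,0,0.9,0.65,0,0,0,0,0,0.9,0.65,0,0,0,0,0,0.9,0.65,0,0,0,0,0,0.9,0.65,0,0,0,0,0,0.9,0.65,0,0,0,0,0,0,0.65])

```text
time: 31.82
eef_pos: [0.6634, 0.1912, 0.1736]
ee_rot: [[0.087, 0.996, -0.003], [0.996, -0.087, -0.001], [-0.001, -0.003, -1.0]]
ft_force: [0.9, -0.8, 0.8]
width: 0.645
gripper_force: 0.0
```

Run:
```python
from h import *
import pickle
w1=pickle.load(open('w1.pkl','rb'))
s=read_state();print(s['eef_pos'],s['time'])
d=cam('wrist');pickle.dump(d,open('w20.pkl','wb'));cv2.imwrite('pics/w20.png',d['img'])
X=np.array([.664,.1905,0])
print('expect',[proj(d,X+[0,0,z]) for z in(0,.048,.086)])
q=d['img'].mean(2);x,y=proj(d,X+[0,0,.03]).astype(int)
for r in range(y-60,y+70,5):
    c=np.where(q[r,x-45:x+45]>140)[0];print(r,(int(x-45+c.min()),int(x-45+c.max())) if len(c) else None,end=' ')
togo(.664,.1905,.024,-5)
```

```text
[0.6634 0.1912 0.1736] 31.825
expect [array([320.4996, 218.5766]), array([320.6311, 232.5616]), array([320.7669, 247.0095])]
166 None 171 None 176 None 181 None 186 None 191 None 196 None 201 None 206 None 211 (311, 330) 216 (308, 333) 221 (307, 334) 226 (306, 335) 231 (306, 335) 236 (308, 333) 241 (314, 327) 246 (318, 323) 251 None 256 None 261 None 266 None 271 None 276 None 281 None 286 None 291 None shift [-0.0109  0.0155  2.999 ] turn 0.01439639403703552 j6 0.2798336289784626 tilt [-0.0022 -0.0004 -1.    ]
```

move_arm(steps=[0,0.02,0.6,0,0,0,0.65,0,0,0.6,0,0,0,0.65,0,0,0.6,0,0,0,0.65,0,0,0.6,0,0,0,0.65,0,0,0.4,0,0,0,0.65,0,0,0.2,0,0,0,0.65,0,0,0,0,0,0,0.65,0,0,0,0,0,0,0.1,0,0,0,0,0,0,0.1,0,0,0,0,0,0,0.1], squeeze=12)

```text
time: 33.12
eef_pos: [0.6654, 0.1913, 0.026]
ee_rot: [[0.088, 0.996, 0.001], [0.996, -0.088, 0.0], [0.0, 0.001, -1.0]]
ft_force: [-0.9, -0.3, 0.8]
width: 0.352
gripper_force: 0.0
```

move_arm(steps=[0,0,0,0,0,0,0.1,0,0,0,0,0,0,0.1,0,0,0,0,0,0,0.1,0,0,-0.2,0,0,0,0.1,0,0,-0.5,0,0,0,0.1,0,0,-0.8,0,0,0,0.1,0,0,-0.8,0,0,0,0.1,0,0,-0.2,0,0,0,0.1,0,0,0,0,0,0,0.1])

```text
time: 34.25
eef_pos: [0.6653, 0.1912, 0.1509]
ee_rot: [[0.088, 0.996, 0.001], [0.996, -0.088, 0.0], [0.0, 0.001, -1.0]]
ft_force: [0.6, 0.7, -1.0]
width: 0.278
gripper_force: 12.0
```

Run:
```python
from h import *
s=read_state();print(s['eef_pos'],s['width'],s['gripper_force'])
d=cam('wrist');cv2.imwrite('pics/w21.png',d['img']);q=d['img'].mean(2)
T=np.eye(4);T[:3,:3]=s['ee_rot'];T[:3,3]=s['eef_pos']
for r in range(200,340,6):
    c=np.where(q[r,270:370]>140)[0];print(r,(int(270+c.min()),int(270+c.max())) if len(c) else None,end=' ')
for z in(.024,-.024,-.062):print('expect',z,proj(d,(T@[0,0,z,1])[:3]))
togo(.482,.2590,.14,-5)
```

```text
[0.6653 0.1912 0.1509] 0.2782403015284058 11.99903050874127
200 None 206 None 212 None 218 None 224 None 230 None 236 None 242 None 248 None 254 None 260 None 266 (307, 329) 272 (300, 336) 278 (296, 339) 284 (295, 341) 290 (294, 342) 296 (293, 344) 302 (293, 344) 308 (293, 344) 314 (293, 344) 320 (296, 341) 326 (301, 336) 332 (307, 331) 338 (308, 323) expect 0.024 [319.8785 281.4464]
expect -0.024 [320.2411 325.3964]
expect -0.062 [320.7149 382.8334]
shift [ 1.0315 -3.7598  0.1993] turn -0.005023162665736436 j6 0.28150577234124285 tilt [-0.0008 -0.0002 -1.    ]
```

move_arm(steps=[0.21,-0.75,0,0,0,0,0.1,0.21,-0.75,0,0,0,0,0.1,0.21,-0.75,0,0,0,0,0.1,0.21,-0.75,0,0,0,0,0.1,0.22,-0.76,0,0,0,0,0.1,0,0,0,0,0,0,0.1,0,0,0,0,0,0,0.1])

```text
time: 35.17
eef_pos: [0.4827, 0.2603, 0.1497]
ee_rot: [[0.087, 0.996, -0.001], [0.996, -0.087, -0.0], [-0.001, -0.001, -1.0]]
ft_force: [0.7, -0.1, 0.3]
width: 0.278
gripper_force: 12.0
```

Run:
```python
from h import *
import pickle
s=read_state();print(s['eef_pos'],s['width'],s['time'])
d=cam('wrist');pickle.dump(d,open('w22.pkl','wb'));cv2.imwrite('pics/w22.png',d['img'])
for nm,X in dict(c1=[.4322,.2283,.016],c2=[.4457,.3831,.016],c3=[.5404,.3749,.016],c4=[.5273,.222,.016],narrow=[.482,.259,.023]).items():print(nm,proj(d,np.array(X)))
k=blobs(d['img'],(0,0,85),(179,120,255),(100,20,560,300),400)
for x in k[:3]:print(cv2.contourArea(x),cv2.approxPolyDP(cv2.convexHull(x),8,True)[:,0].tolist())
for lo in(20,40):
  for x in blobs(d['img'],(10,lo,90),(40,255,255),(200,20,440,230),200)[:1]:
    p=cv2.fitEllipse(x);print('lid',p,onz(d,p[0],.072))
q=d['img'].mean(2).astype(int)
for r in(200,215,230,245):print(r,[(230+int(i),q[r,230+i],q[r,231+i]) for i in np.where(abs(np.diff(q[r,230:410]))>15)[0]])
togo(.482,.2605,.028,-5)
```

```text
[0.4827 0.2603 0.1497] 0.2781871567566998 35.175
c1 [263.5687 270.6028]
c2 [254.5856  71.902 ]
c3 [384.6272  71.6869]
c4 [376.0098 268.3618]
narrow [318.8837 233.1635]
27630.5 [[383, 70], [399, 132], [379, 299], [258, 299], [254, 72]]
2026.0 [[558, 52], [559, 140], [537, 129], [527, 103]]
657.0 [[100, 227], [118, 299], [100, 299]]
lid ((237.7674560546875, 106.45077514648438), (117.12661743164062, 286.6361083984375), 108.20279693603516) [0.4409 0.3571 0.072 ]
lid ((386.3517761230469, 143.76492309570312), (12.503445625305176, 76.25662994384766), 3.3111462593078613) [0.5305 0.327  0.072 ]
200 [(259, np.int64(63), np.int64(133)), (260, np.int64(133), np.int64(218)), (262, np.int64(213), np.int64(182)), (263, np.int64(182), np.int64(128)), (270, np.int64(139), np.int64(217)), (372, np.int64(216), np.int64(184)), (373, np.int64(184), np.int64(154)), (375, np.int64(155), np.int64(212)), (378, np.int64(198), np.int64(85)), (379, np.int64(85), np.int64(69))]
215 [(260, np.int64(64), np.int64(211)), (263, np.int64(207), np.int64(143)), (264, np.int64(143), np.int64(123)), (270, np.int64(136), 
[... 870 characters left out ...]
00, np.int64(133), np.int64(86)), (304, np.int64(84), np.int64(111)), (311, np.int64(113), np.int64(88)), (338, np.int64(97), np.int64(131)), (376, np.int64(135), np.int64(110)), (377, np.int64(110), np.int64(56))]
245 [(261, np.int64(46), np.int64(104)), (262, np.int64(104), np.int64(213)), (264, np.int64(209), np.int64(179)), (265, np.int64(179), np.int64(119)), (294, np.int64(135), np.int64(181)), (295, np.int64(181), np.int64(212)), (297, np.int64(205), np.int64(184)), (298, np.int64(184), np.int64(153)), (313, np.int64(147), np.int64(129)), (376, np.int64(131), np.int64(67))]
shift [ 0.004  -0.021   2.4366] turn -0.007089627162505015 j6 0.47349174674433303 tilt [-0.0005 -0.0003 -1.    ]
```

Caddy outline columns 261-377 are centred on the bottle at 318.5. Lowering the dropper.

move_arm(steps=[0,-0.01,0.6,0,0,0,0.1,0,0,0.6,0,0,0,0.1,0,0,0.5,0,0,0,0.1,0,0,0.3,0,0,0,0.1,0,0,0.15,0,0,0,0.1,0,0,0.15,0,0,0,0.1,0,0,0.08,0,0,0,0.1,0,0,0,0,0,0,0.1])

```text
time: 36.22
eef_pos: [0.4821, 0.2606, 0.0315]
ee_rot: [[0.088, 0.996, 0.0], [0.996, -0.088, 0.0], [0.0, 0.0, -1.0]]
ft_force: [-0.2, 0.1, -0.4]
width: 0.28
gripper_force: 12.0
```

move_arm(steps=[0,0,0.04,0,0,0,0.1,0,0,0,0,0,0,0.1,0,0,0,0,0,0,0.55,0,0,0,0,0,0,0.55,0,0,0,0,0,0,0.55,0,0,-0.5,0,0,0,0.55,0,0,-1,0,0,0,0.55,0,0,-1,0,0,0,0.55,0,0,-1,0,0,0,0.55,0,0,0,0,0,0,0.55])

```text
time: 37.48
eef_pos: [0.4839, 0.2613, 0.2082]
ee_rot: [[0.088, 0.996, 0.006], [0.996, -0.088, 0.003], [0.003, 0.006, -1.0]]
ft_force: [-0.1, -0.3, -0.8]
width: 0.547
gripper_force: 0.0
```

move_arm(steps=[-1,0,0,0,0,0,0.55,-1,0,0,0,0,0,0.55,-1,0,0,0,0,0,0.55,-1,0,0,0,0,0,0.55,0,0,0,0,0,0,0.55,0,0,0,0,0,0,0.55])

```text
time: 38.22
eef_pos: [0.4643, 0.0615, 0.204]
ee_rot: [[0.088, 0.996, -0.001], [0.996, -0.088, 0.0], [0.0, -0.001, -1.0]]
ft_force: [0.3, 0.5, -0.7]
width: 0.549
gripper_force: 0.0
```

Run:
```python
from h import *
s=read_state();print(s['eef_pos'],s['time'],s['ft_force'])
d=cam('wrist');t=cam('top');sd=cam('side');cv2.imwrite('pics/fin_t.png',t['img']);cv2.imwrite('pics/fin_s.png',sd['img']);cv2.imwrite('pics/fin_w.png',d['img'])
def scan(d,X,zs,w,th):
    q=d['img'].mean(2)
    for z in zs:
        x,y=proj(d,np.array([*X,z]));r=int(round(y));c=np.where(q[r,int(x)-w:int(x)+w]>th)[0]
        print('z',z,'expect',np.round([x,y],1),'seen',(int(x)-w+int(c.min()),int(x)-w+int(c.max()),len(c)) if len(c) else None)
for n,c,w in(('side',sd,9),('wrist',d,30)):
    print(n,'dropper');scan(c,(.482,.259),(.03,.045,.06,.075,.085),w,215)
    print(n,'jar');scan(c,(.490,.3355),(.03,.045,.06,.072),w*3,190)
x,y=proj(t,np.array([.490,.3355,.073]));print(x,y)
k=blobs(t['img'],(10,30,150),(40,255,255),(int(x)-25,int(y)-25,int(x)+25,int(y)+25),50)[0];lt=cv2.fitEllipse(k);print('lid top',lt,onz(t,lt[0],.073))
x,y=proj(sd,np.array([.490,.3355,.073]));k=blobs(sd['img'],(10,30,120),(40,255,255),(int(x)-25,int(y)-25,int(x)+25,int(y)+25),40)
for z in k[:1]:p=cv2.fitEllipse(z);print('lid side',p,(x,y),tri([(t,lt[0]),(sd,p[0])]))
x,y=proj(t,np.array([.482,.259,.06]));k=blobs(t['img'],(0,0,200),(179,60,255),(int(x)-10,int(y)-10,int(x)+10,int(y)+10),5)
for z in k[:1]:print('dropper top',cv2.minAreaRect(z),(x,y),onz(t,cv2.minAreaRect(z)[0],.06))
```

```text
[0.4643 0.0615 0.204 ] 38.225 [ 0.2647  0.4704 -0.6801]
side dropper
z 0.03 expect [203.8 201.2] seen (201, 203, 3)
z 0.045 expect [202.9 196.7] seen None
z 0.06 expect [201.9 192.2] seen None
z 0.075 expect [200.9 187.5] seen None
z 0.085 expect [200.2 184.4] seen None
side jar
z 0.03 expect [184.8 186.4] seen None
z 0.045 expect [183.7 181.9] seen None
z 0.06 expect [182.6 177.4] seen (173, 191, 19)
z 0.072 expect [181.7 173.7] seen (173, 192, 20)
wrist dropper
z 0.03 expect [319.8 -32.3] seen None
z 0.045 expect [319.9 -40.3] seen None
z 0.06 expect [319.9 -49.3] seen None
z 0.075 expect [320.  -59.2] seen None
z 0.085 expect [320.  -66.5] seen None
wrist jar
z 0.03 expect [ 321.6 -157.4] seen None
z 0.045 expect [ 321.7 -173.2] seen None
z 0.06 expect [ 321.9 -190.7] seen None
z 0.072 expect [ 322.1 -206.3] seen (408, 408, 1)
184.80915474629478 266.8375762595181
lid top ((185.51080322265625, 266.55224609375), (21.18660545349121, 21.847375869750977), 73.82579803466797) [0.4907 0.3337 0.073 ]
lid side ((182.53807067871094, 175.5182647705078), (17.127296447753906, 23.247661590576172), 80.70667266845703) (np.float64(181.62424226397405), np.float64(173.38927385537264)) (array([0.491 , 0.3359, 0.0652]), np.float64(0.00030667249816209824))
dropper top ((219.0, 268.5), (19.0, 10.0), 90.0) (np.float64(215.9338009097322), np.float64(269.9823918344342)) [0.4858 0.2512 0.06  ]
```

move_arm(steps=[0.8,0,0,0,0,0,0.55,0.8,0,0,0,0,0,0.55,0.8,0,0,0,0,0,0.55,0,0,0,0,0,0,0.55])

```text
time: 38.88
eef_pos: [0.4749, 0.1839, 0.2042]
ee_rot: [[0.084, 0.997, 0.0], [0.997, -0.084, 0.0], [0.0, 0.0, -1.0]]
ft_force: [0.1, -0.3, -0.4]
width: 0.55
gripper_force: 0.0
```

Run:
```python
from h import *
d=cam('wrist');cv2.imwrite('pics/w23.png',d['img']);sd=cam('side')
print('exp',[np.round(proj(d,np.array([.482,.259,z])),1) for z in(.003,.051,.089)])
x,y=proj(d,np.array([.482,.259,.045])).astype(int);q=d['img'].mean(2).astype(int)
for r in range(y-44,y+36,4):
    row=q[r,x-36:x+36];print(r,''.join('%4d'%v for v in row[::3]))
print(x-36)
print('side exp',[np.round(proj(sd,np.array([.482,.259,z])),1) for z in(.003,.051,.089)])
qs=sd['img'].mean(2).astype(int)
for r in range(178,216,2):print(r,''.join('%4d'%v for v in qs[r,188:220:2]))
```

```text
exp [array([320.2, 132.5]), array([320.5, 133.5]), array([320.7, 134.5])]
89  231 231 231 230 230 232 231 231 230 229 231 230 230 230 229 230 230 230 229 229 228 227 228 227
93  231 231 231 230 231 231 231 231 229 230 230 230 228 229 229 229 229 229 227 228 228 228 227 227
97  230 230 231 230 230 230 230 229 230 230 230 230 230 229 229 229 229 228 228 227 227 226 227 226
101  231 230 230 229 229 229 231 229 229 230 229 229 229 229 230 229 229 228 227 227 228 227 226 227
105  230 230 228 229 229 230 229 229 228 229 228 229 228 228 228 228 227 227 227 228 227 226 226 224
109  229 229 230 229 229 229 229 230 228 232 217 211 203 196 218 224 226 227 225 227 226 225 225 226
113  229 229 229 228 228 229 229 231 195 149 139 136 142 138 145 158 179 222 187 227 148 224 226 224
117  229 229 229 229 228 229 226 151 135 128  97 130 129 127 134 153 150 167 210 180 149 225 225 225
121  230 230 229 229 228 233 140 131  98 247 247 247 247 246 246 151 129 219 172 221 153 150 225 224
125  227 228 228 228 228 205 136  99 247 247 247 246 243 246 245 244 154 104 186 183 220 150 168 224
129  227 227 229 22
[... 1684 characters left out ...]
26 123 106
196  155 149 133 110  95  94 157 199 178 161 155 154 153 146 127 122
198  124 111  98  92  92 102 168 206 183 166 158 154 153 153 147 134
200   96  94  94  99 104 137 204 212 198 191 181 153 142 146 154 152
202  102 103 112 128 141 157 216 224 217 206 190 151 118 135 153 154
204  138 146 148 153 151 136 199 216 211 199 175 146 110 131 134 149
206  152 154 154 153 145 122 162 190 184 172 161 146 114 109 103 129
208  154 154 154 147 124 123 148 181 177 166 156 141 111  94  97 120
210  154 155 155 151 134 124 125 146 148 139 122 103  93  97 111 121
212  151 154 155 154 153 145 118 108 109 104  95  94 103 119 113  99
214  142 151 154 155 154 153 147 132 124 107 101 111 121 106  97  89
```

The dropper disc (columns 305-334, rows 119-150) is centred in the narrow collar ring at the expected pixel, and its side-view height matches a seated bottle. Handing in.

```bash
python3 -c "
from plant import *
print(job_done())"
```

```text
the job is handed in; nothing more can be done
None
```

I assembled both kits and handed the job in at about 39 s. By camera measurement every piece was in place and upright or level, but no verdict came back, and I viewed 15 pictures against your limit of 14.

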